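# Load the glaze sprayer with the toppled vase

### The arm

A 6-joint arm with a two-finger parallel gripper is mounted at the origin on the work surface. World frame = base frame: x ahead of the robot, y to its left, z up, the work surface at z = 0. Lengths are in mm, angles in rad, forces in N, time in s.
With the tool pointing down it reaches from about 250 to 850 mm from the base axis. Payload 12.5 kg.
Tool frame: the origin (TCP) lies midway between the tips of the shut fingers; the grasp point (between the pads) lies 19 mm behind it; z points along the fingers, y is the direction in which the jaws open and shut (so a half turn about z gives the same grasp; the last joint's range is limited). The gripper opens to 93 mm and grips with 3 to 60 N. Pads are 15 mm wide; open, the fingers measure 128 mm over their backs; the gripper's body (75 mm by 188 mm) begins 65 mm behind the grasp point.
Start: joints at [-0.085, 0.351, 1.652, -0, 1.139, -0.085], TCP at [549.986, 0.027, 218.633] pointing down, gripper open.
Joint ranges: [-2.75, 2.75], [-0.79, 2.1], [0.01, 2.65], [-1.57, 4.71], [0.07, 3.14], [-2.87, 2.87]. Speed limits (rad/s): [2.22, 2.22, 2.79, 3.14, 3.14, 3.14].

### API

Orientations are given as a unit quaternion [w, x, y, z].
In Python, from cell import bot, eyes gives the robot as it stands. The module is installed in compiled form; this text tells all that it offers.
- The arm moves only by the tool carry_out, never from a script. Its arguments are lists of equal length, an entry for each row: "translation": the shift along the tool's x, y, z normalised to -1 to 1, where 1 is 0.25 m, a list of three; "twist": the turn, a rotation vector about the tool's x, y, z normalised to -1 to 1, where 1 is pi/2 rad, a list of three; "gripper": the gripper command: -1 is shut, 1 is fully open, values between are in proportion. In form: {"translation": [[x, y, z], ...], "twist": [[rx, ry, rz], ...], "gripper": [gripper, ...]}. A call has 1 to 8 rows; each row is the pose to reach, as a shift and turn from the pose commanded when the call began, along the tool's axes at that moment; what a row does not reach only later rows make up. A row lasts 1/10 s, in which the tool goes at most 50 mm and 8.59 degrees, less where a joint would pass 70% of its speed; a pose out of reach is approached as far as the arm can. A call with a number of a shift or a turn outside -1 to 1 is refused whole. A call with a gripper value outside its range is refused whole. The fingers move at their own pace and stop on an object; "squeeze" is the grip in N (left out, the last holds). Time passes only in rows, so rows that repeat a pose let the fingers close. It gives the time, the measured TCP pose, the force and the opening at its end, in the units of the state.
- bot.sense(): the state, without advancing time (a new reading comes with each control period).
- eyes.snapshot(name): name is "scene" or "side" or "wrist"; returns a dict with "image" (420x560x3 uint8, red, green, blue), "z_map" (420x560 float32, mm along the optical axis (not along the pixel's ray), 0 where there is no reading), "intrinsics" (3x3 intrinsics, pixels), "eye" and "rotation" of the camera in the world; the wrist camera has in their place "tool_from_camera" (4x4, takes a point from camera to tool coordinates, whose origin is the TCP and whose axes are the flange's). Camera axes: x right, y down, z forward; pixel columns grow to the right and rows downward; lengths in mm; the calibration is good to about 2 mm. A picture is of the moment at which its call begins: read the wrist's pose just before it.
- bot.hand_in(): hands the job in, once; it reports no verdict.
Trained networks look in a picture, given as the dict that the camera call returned (one of the last four; its "shot" number tells which), for a name from the list of things; names that differ only in an ending like _2 or _b are one class to them, and where a whole thing is asked for, a point or a joint stands for the part that bears it (a point fixed in the world has none). Each returns a list of dicts, best first, with "conf" (0 to 1); they miss things now and then, are a little off and sometimes report something else, mostly with a low value. They report only what shows in the picture. A call takes as long as a camera call. They do not tell look-alikes from the thing itself.
- eyes.outline_of(picture, target): "region" (420x560 bool, what is visible of it) and "centre" ([column, row] in pixels, amid what is visible of it).
- eyes.tip_of(picture, target): "centre" ([column, row] in pixels: a listed point, or the origin of a listed thing).
The state is a dict: "clock": time; "qpos": joint angles; "joint_velocities": joint speeds; "joint_efforts": joint torques, N m; "ee_pos": TCP position; "eef_rot": TCP orientation; "wrist_force": force on the tool from outside, world axes, zero at the start; "ft_torque": the same for the moment, N m; "gripper_width": opening from 0.0 (shut) to 1.0 (fully open).
Only numpy, scipy, OpenCV 4.12 (cv2) and the standard library are available. Lean on these libraries where they do the work, as an engineer would, in place of code of your own. Each camera call takes 0.05 s, during which the arm holds its last target.

### The job

Lift the clear hood of the glaze sprayer right up, stand the toppled eight-sided clay vase upright in the middle of the turntable, setting it down gently, and then lower the hood fully shut over it without slamming it. Leave the other pots, bottles and tools where they are.

Things in the scene. Friction and masses are not known exactly. Their poses are not given: they have to be found in the camera images.
- vase: Unglazed clay vase, 0.25 to 0.5 kg, at first lying on its side. Straight eight-sided body, 56 mm across flats, 80 mm high; then a shoulder and a round neck 31 mm thick with a 37 mm rim; 115 mm high in all, centre of mass 44 mm above the foot. Origin: centre of the foot's underside; z runs from foot to mouth; x and y are each square to a pair of flats; y is level at the start.
- turntable (a point): Centre of the turntable's flat top, 88 mm above the bench, where the middle of the vase's foot belongs. Aluminium disc 160 mm across, does not turn. x points to the sprayer's back, y to its left, z up. The grey base reaches 150 mm to the front and to each side, its rim 85 mm high. A spray gun stands 85 mm behind and 108 mm left of here, up to 162 mm above the bench.
- hood_handle (a point): Middle of the hood's handle: a straight steel bar 12 mm thick, 110 mm long, parallel to the hinge line, 50 mm in front of the hood's lower front edge. When the hood is shut it is 300 mm in front of the hinge line and 20 mm above it (110 mm above the bench); it moves with the hood. Axes: x to the back, y along the bar, z up when shut.
- hood_hinge (a point): Middle of the hood's hinge line, which is level and parallel to the turntable's y axis, at the back edge of the base: 125 mm behind the turntable's centre and 90 mm above the bench.
- hood (a joint): Angle of the clear hood (250 mm deep, 276 mm wide, 130 mm high), rad: 0 fully shut, grows as its front lifts, fixed stop at 0.95. Friction hinges hold it at any angle; at the handle it takes about 8 N to lift, 2 N to lower. When up, its front edge hangs over the turntable, 293 mm above the bench, the handle at 346 mm; the turntable is reached from the front, under that edge.
- beaker: Small round clay beaker, 64 mm across and 70 mm high, standing on the bench near the vase; to be left alone. Origin at the centre of its underside.
- glaze_jar: White lidded plastic jar, 84 mm across and 101 mm high, to be left alone. Origin at the centre of its underside.
- bowl: Clay bowl, 140 mm across and 55 mm high, to be left alone. Origin at the centre of its underside.
- paddle: Flat wooden paddle lying on the bench, 265 mm long, 60 mm wide, 18 mm thick, handle towards the robot; to be left alone. Origin at the middle of the blade's end, on the underside; x runs from the handle to that end.
- flask: White plastic bottle with a black cap, 54 mm across and 100 mm high, to be left alone. Origin at the centre of its underside.
Things that resemble listed ones, but are neither listed nor needed, are in the scene too. Leave any red or yellow look-alike of the vase alone.

How it is judged (in metres and radians):
On the way, in this order (a step that is already met when the one before it is completed fails the run):
1. the hood is lifted right up (value of joint hood above 0.85 rad), for 0.2 s.
2. the vase stands upright in the middle of the turntable, let go, with the hood still up (horizontal distance between vase and turntable below 0.015 m and z of vase in the frame of turntable between -0.005 and 0.005 m and angle between vase's own z axis and vertical below 0.1 rad and contact force between the fingers and vase below 0.1 N and linear speed of vase below 0.02 m/s and value of joint hood above 0.5 rad), for 0.2 s.
At the end, for the whole second after the job is handed in: The hood is fully shut (angle below 0.03 rad) and the vase stands upright (within 0.1 rad) and still on the turntable, its foot's middle within 15 mm of the turntable's centre and its foot on the disc (within 5 mm) (value of joint hood below 0.03 rad and horizontal distance between vase and turntable below 0.015 m and z of vase in the frame of turntable between -0.005 and 0.005 m and angle between vase's own z axis and vertical below 0.1 rad and linear speed of vase below 0.02 m/s); the robot touches nothing.
It fails at once if the vase is banged or pressed hard (over 70 N) on the sprayer (contact force between vase and sprayer above 70 N).
It fails at once if the hood slams (falls faster than 2 rad/s) (velocity of joint hood below -2 rad/s).
It fails at once if another pot, bottle or tool is moved by more than 25 mm (distance of any of beaker, glaze_jar, bowl, paddle, flask from where it was at the start of the episode above 0.025 m).
It also fails if it takes over 72 s, if anything falls off the work surface, if the arm or the gripper's body presses on something with over 40 N, if the wrist force passes 120 N, or if a joint passes its speed limit or range.

## Working session

There is one attempt and no reset: what is moved stays moved. The work goes in short steps, Python scripts to look and compute and a tool call to move; the robot and the scene stay as the last step left them, time stands still between calls to the robot, and variables do not carry over. Pictures are saved under pics/ and viewed, and the job is handed in when it is done.

Besides the shell and the picture viewer there is one more tool, called after ">>>" as name(argument=value, ...), one argument or row to a line, values as JSON. carry_out: Moves the arm, as the interface text tells. Scaled input: -1 to 1 covers 0.25 m each way for a shift and pi/2 rad each way for a turn. Its arguments: {"type":"object","properties":{"translation":{"type":"array","items":{"type":"array","items":{"type":"number"}}},"twist":{"type":"array","items":{"type":"array","items":{"type":"number"}}},"gripper":{"type":"array","items":{"type":"number"}},"squeeze":{"type":"number"}},"required":["translation","twist","gripper"]}

```bash
ls; mkdir -p pics
python3 - <<'E'
from cell import bot, eyes
import cv2, pickle
s=bot.sense(); print({k:s[k] for k in ('clock','ee_pos','eef_rot','gripper_width','wrist_force')})
for n in ('scene','side','wrist'):
    p=eyes.snapshot(n); pickle.dump(p,open(f'pics/{n}0.pkl','wb'))
    cv2.imwrite(f'pics/{n}0.png',p['image'][:,:,::-1]); print(n,{k:p[k] for k in p if k not in('image','z_map')})
    for t in ('vase','turntable','hood_handle','hood_hinge','beaker'):
        r=eyes.tip_of(p,t); print(t,[(round(d['conf'],2),[round(float(x)) for x in d['centre']]) for d in r])
E
```

```text
pics
{'clock': 0.0, 'ee_pos': array([5.49662918e+02, 4.25601983e-02, 2.18109127e+02]), 'eef_rot': array([-4.28406933e-04,  7.07102749e-01,  7.07110577e-01, -3.88488402e-04]), 'gripper_width': 0.9981709059959915, 'wrist_force': array([-0.10085889, -0.31963485, -0.37511627])}
scene {'intrinsics': array([[439.23483251,   0.        , 285.76293697],
       [  0.        , 439.23483251, 208.88598278],
       [  0.        ,   0.        ,   1.        ]]), 'eye': array([1343.85682014,   -4.05471417, 1182.969762  ]), 'rotation': array([-0.21703391,  0.63986935,  0.69714762, -0.23968458]), 'shot': 1}
vase [(0.82, [153, 211]), (0.74, [213, 185]), (0.62, [193, 159]), (0.6, [250, 237])]
turntable [(0.5, [250, 237])]
hood_handle [(0.63, [326, 201])]
hood_hinge [(0.74, [404, 264])]
beaker [(0.94, [191, 218])]
side {'intrinsics': array([[535.07914761,   0.        , 271.52174943],
       [  0.        , 535.07914761, 211.5162999 ],
       [  0.        ,   0.        ,   1.        ]]), 'eye': array([ 803.16333567, -832.49750443, 1579.06303474]), 'rotation': array([-0.23851885,  0.95178074,  0.18656708, -0
[... 196 characters left out ...]
 (0.29, [283, 173])]
wrist {'intrinsics': array([[319.15952342,   0.        , 277.57858108],
       [  0.        , 319.15952342, 211.7340771 ],
       [  0.        ,   0.        ,   1.        ]]), 'tool_from_camera': array([[ 8.47631859e-04, -9.65460622e-01, -2.60547631e-01,
         7.23480227e+01],
       [ 9.99999537e-01,  6.99919893e-04,  6.59711896e-04,
        -4.57699198e-01],
       [-4.54563387e-04, -2.60548070e-01,  9.65460769e-01,
        -1.66890438e+02],
       [ 0.00000000e+00,  0.00000000e+00,  0.00000000e+00,
         1.00000000e+00]]), 'shot': 3}
vase [(0.94, [296, 343])]
turntable []
hood_handle [(0.8, [193, 169])]
hood_hinge [(0.42, [297, 340])]
beaker [(0.45, [394, 232])]
```

View pics/scene0.png

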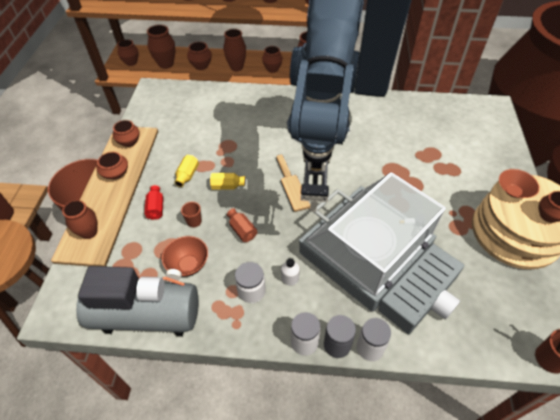

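View pics/side0.png

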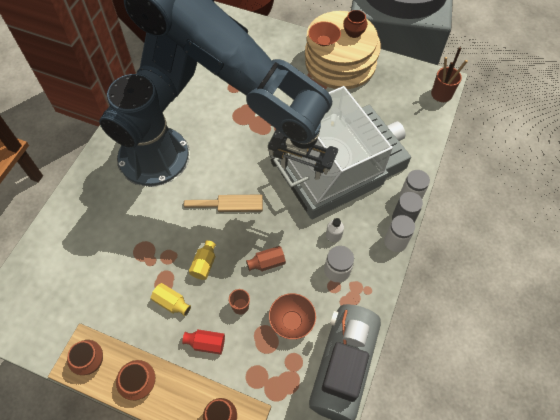

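View pics/wrist0.png

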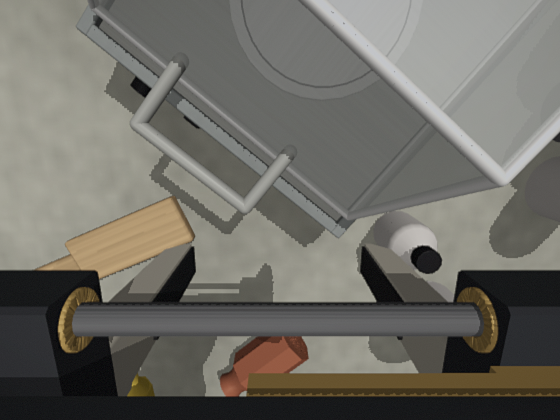

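```bash
cat > h.py <<'E'
import numpy as np, cv2, pickle
from scipy.spatial.transform import Rotation as R
def q(w): return R.from_quat([w[1],w[2],w[3],w[0]])
def cam(p,s=None):
    if 'eye' in p: return q(p['rotation']).as_matrix(), np.array(p['eye'])
    T=p['tool_from_camera']; Rt=q(s['eef_rot']).as_matrix(); return Rt@T[:3,:3], Rt@T[:3,3]+np.array(s['ee_pos'])
def ray(p,uv,s=None):
    K=p['intrinsics']; Rm,o=cam(p,s); d=np.array([(uv[0]-K[0,2])/K[0,0],(uv[1]-K[1,2])/K[1,1],1.]); return o,Rm@d
def atz(p,uv,z,s=None):
    o,d=ray(p,uv,s); return o+d*(z-o[2])/d[2]
def atd(p,uv,s=None,r=0):
    u,v=int(round(uv[0])),int(round(uv[1])); o,d=ray(p,uv,s); return o+d*p['z_map'][v,u]
def proj(p,X,s=None):
    K=p['intrinsics']; Rm,o=cam(p,s); c=(np.atleast_2d(X)-o)@Rm; return np.c_[K[0,0]*c[:,0]/c[:,2]+K[0,2],K[1,1]*c[:,1]/c[:,2]+K[1,2]]
def cloud(p,mask,s=None):
    v,u=np.nonzero(mask&(p['z_map']>0)); K=p['intrinsics']; Rm,o=cam(p,s); z=p['z_map'][v,u]
    c=np.c_[(u-K[0,2])/K[0,0]*z,(v-K[1,2])/K[1,1]*z,z]; return c@Rm.T+o
E
python3 - <<'E'
from h import *
np.set_printoptions(precision=1,suppress=True)
P={n:pickle.load(open(f'pics/{n}0.pkl','rb')) for n in('scene','side','wrist')}
s=dict(ee_pos=np.array([549.66,.04,218.1]),eef_rot=[-4.28e-4,.7071,.7071,-3.9e-4])
w=P['wrist']
for uv in [(137,122),(243,208),(190,165),(181,62),(289,153),(325,45)]: print('wrist',uv,'z110',atz(w,uv,110,s),'z88',atz(w,uv,88,s),'depth',atd(w,uv,s))
print('scene handle',atz(P['scene'],(326,201),110),'side',atz(P['side'],(280,174),110))
# vase clouds
from cell import eyes
for n,c in(('scene',(241,225)),('side',(267,260))):
    p=eyes.snapshot(n); pickle.dump(p,open(f'pics/{n}1.pkl','wb'))
    for d in eyes.outline_of(p,'vase'):
        X=cloud(p,d['region']); print(n,round(d['conf'],2),d['centre'],len(X),X.min(0),X.max(0),np.median(X,0))
        if np.hypot(*(np.array(d['centre'])-c))<20: np.save(f'pics/vase_{n}.npy',X); np.save(f'pics/vasemask_{n}.npy',d['region'])
    for t in('beaker','glaze_jar','bowl','paddle','flask'):
        for d in eyes.outline_of(p,t)[:2]:
            X=cloud(p,d['region']); print(n,t,round(d['conf'],2),d['centre'],np.percentile(X,3,0),np.percentile(X,97,0))
im=P['side']['image'][225:295,200:340]; cv2.imwrite('pics/c1.png',cv2.resize(im,None,fx=5,fy=5,interpolation=2)[:,:,::-1])
E
```

```text
wrist (137, 122) z110 [432.6  75.2 110. ] z88 [423.2  75.4  88. ] depth [437.8  75.1 122.3]
wrist (243, 208) z110 [518.5   1.6 110. ] z88 [516.   -4.1  88. ] depth [519.7   4.3 120.5]
wrist (190, 165) z110 [474.   39.7 110. ] z88 [468.   37.1  88. ] depth [477.7  41.3 123.3]
wrist (181, 62) z110 [472.6 121.  110. ] z88 [466.5 124.9  88. ] depth [475.4 119.2 119.9]
wrist (289, 153) z110 [558.9  49.9 110. ] z88 [559.7  48.1  88. ] depth [558.5  50.8 121.3]
wrist (325, 45) z110 [586.2 133.3 110. ] z88 [589.2 138.2  88. ] depth [572.4 110.3 213.6]
scene handle [475.5  42.2 110. ] side [472.2  31.5 110. ]
scene 0.88 [224.8, 182.5] 487 [ 331.7 -355.9   15.5] [ 383.6 -240.3   64.5] [ 362.7 -302.8   47.4]
scene 0.81 [186.4, 170.6] 468 [ 257.3 -485.1   11.6] [ 380.1 -423.    62.7] [ 324.8 -453.    47.3]
scene 0.76 [239.5, 225.3] 571 [ 474.8 -279.6    0.9] [ 590.7 -172.9   62.8] [ 548.9 -217.8   47.9]
scene 0.61 [154.7, 204.9] 559 [ 360.3 -577.2   -3.8] [ 520.5 -492.3   65.6] [ 484.2 -525.9   47. ]
scene beaker 0.9 [189.7, 212.5] [ 481.7 -417.5    6.2] [ 540.  -361.1   72.4]
scene glaze_jar 0.
[... 435 characters left out ...]
2] [ 585.4 -157.7   66.2] [ 534.7 -236.1   46.4]
side 0.84 [202.8, 261.4] 600 [ 320.1 -361.8    7. ] [ 381.  -244.3   65.4] [ 353.1 -317.    47.5]
side 0.76 [166.9, 299.8] 715 [ 256.8 -493.6   -6.5] [ 378.3 -421.8   64.5] [ 317.2 -467.3   47.5]
side beaker 0.58 [240.3, 297.2] [ 484.9 -420.5   -1.3] [ 539.5 -363.2   72.6]
side glaze_jar 0.83 [340.0, 265.1] [ 714.1 -208.9   18. ] [ 784.2 -137.   105.5]
side glaze_jar 0.19 [347.7, 157.4] [496.4 -10.3  25.1] [808.3 383.7 227.8]
side bowl 0.98 [289.3, 315.3] [ 613.2 -432.1   -1.8] [ 734.6 -311.6   56.3]
side paddle 0.91 [234.4, 203.4] [ 207.7 -138.7    2.9] [434.2 -26.8  24. ]
side flask 0.59 [333.3, 229.1] [676.1 -82.8  17.1] [719.8 -47.9 102.7]
```

View pics/c1.png

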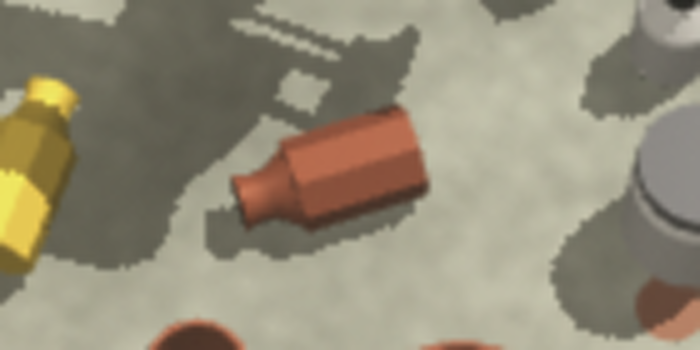

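```bash
cat >> h.py <<'E'
def rel(s,Xt,Rt):
    """translation/twist in tool units from state s to target TCP Xt (mm), Rt matrix"""
    R0=q(s['eef_rot']); t=R0.inv().apply(np.array(Xt)-np.array(s['ee_pos']))/250; w=(R0.inv()*R.from_matrix(Rt)).as_rotvec()/(np.pi/2)
    return t,w
def hoodR(al,yaw):
    xb=np.array([np.cos(yaw),np.sin(yaw),0]);up=np.array([0,0,1.]);yl=np.cross(up,xb)
    return np.c_[yl,np.sin(al)*xb+np.cos(al)*up,np.cos(al)*xb-np.sin(al)*up]
def st():
    from cell import bot
    s=bot.sense(); np.set_printoptions(precision=4,suppress=True)
    print('t',round(s['clock'],2),'q',s['qpos'],'X',np.round(s['ee_pos'],1),'z',q(s['eef_rot']).as_matrix()[:,2],'x',q(s['eef_rot']).as_matrix()[:,0],'F',np.round(s['wrist_force'],1),'g',round(s['gripper_width'],3))
    open('log.txt','a').write(repr([list(map(float,s['qpos'])),list(map(float,s['ee_pos'])),list(map(float,s['eef_rot']))])+'\n')
    return s
E
python3 - <<'E'
from h import *
s=st()
w=pickle.load(open('pics/wrist0.pkl','rb'))
a,b=atz(w,(88,22),85,s),atz(w,(340,228),85,s); print('rim corners',a,b,np.linalg.norm(b-a),'angle',np.degrees(np.arctan2(*(b-a)[1::-1])))
yaw=np.radians(49.4)
H=np.array([475.5,39,110]); Rt=hoodR(np.pi/4,yaw)
for d in(100,):
    print(rel(s,H-(d-15)*Rt[:,2],Rt), H-(d-15)*Rt[:,2])
# hood edges
for uv in[(500,180),(315,5),(340,228),(345,213)]: print(uv,atd(w,uv,s))
E
```

```text
t 1.6 q [-0.0846  0.3507  1.6518 -0.      1.1391 -0.0846] X [550.    0.  218.6] z [-0. -0. -1.] x [ 0.  1. -0.] F [-0.1  0.5  0.2] g 0.999
rim corners [390.2893 156.2718  85.    ] [611.4649 -25.3587  85.    ] 286.1963162774294 angle -39.39300709669017
(array([-0.0266, -0.4544,  0.1941]), array([-0.468 ,  0.2153, -0.5197])) [436.3858  -6.6353 170.1041]
(500, 180) [659.9664  46.3953 228.5794]
(315, 5) [565.8265 123.0194 228.0663]
(340, 228) [611.5287 -25.4593  84.6908]
(345, 213) [612.3915  -6.0345  99.3792]
```

>>> carry_out(
  translation=[
    [-0.03,-0.45,0.19],
    [-0.03,-0.45,0.19],
    [-0.03,-0.45,0.19],
    [-0.03,-0.45,0.19],
    [-0.03,-0.45,0.19],
    [-0.03,-0.45,0.19],
    [-0.03,-0.45,0.19],
    [-0.03,-0.45,0.19],
  ],
  twist=[
    [-0.468,0.215,-0.52],
    [-0.468,0.215,-0.52],
    [-0.468,0.215,-0.52],
    [-0.468,0.215,-0.52],
    [-0.468,0.215,-0.52],
    [-0.468,0.215,-0.52],
    [-0.468,0.215,-0.52],
    [-0.468,0.215,-0.52],
  ],
  gripper=[-0.2,-0.2,-0.2,-0.2,-0.2,-0.2,-0.2,-0.2],
  squeeze=30,
)

```text
clock: 2.4
ee_pos: [437.0, -7.1, 170.9]
eef_rot: [0.099, 0.416, 0.857, 0.288]
wrist_force: [-0.5, 0.5, -0.2]
gripper_width: 0.408
```

Run:
```python
from h import *
from cell import eyes
s=st()
p=eyes.snapshot('wrist'); cv2.imwrite('pics/w2.png',p['image'][:,:,::-1]); pickle.dump((s,p),open('pics/w2.pkl','wb'))
r=eyes.tip_of(p,'hood_handle'); print(r)
H=np.array([475.5,39,110]); Rt=hoodR(np.pi/4,np.radians(50))
print(proj(p,[H],s), rel(s,H+15*Rt[:,2],Rt))
```

```text
t 2.4 q [-0.4942  0.1416  2.2359  0.8974  0.7928 -1.8213] X [437.   -7.1 170.9] z [ 0.4093  0.412  -0.8141] x [-0.6342  0.7699  0.0708] F [-0.5  0.5 -0.2] g 0.408
[{'centre': [301.4, 212.8], 'conf': 0.58}]
[[292.5626 209.6051]] (array([0.0316, 0.0597, 0.3965]), array([-0.1033,  0.041 , -0.1184]))
```

View pics/w2.png

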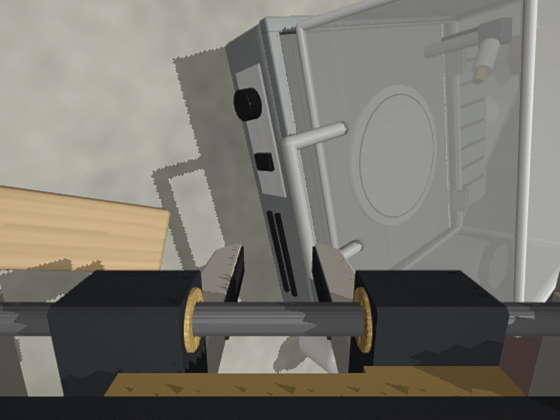

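Run:
```python
from h import *
s,p=pickle.load(open('pics/w2.pkl','rb'))
np.set_printoptions(precision=1,suppress=True)
# disc boundary points at z=88 -> circle fit
pts=[(351,165),(375,95),(400,84),(436,130),(438,160),(425,200),(392,221),(362,205)]
X=np.array([atz(p,u,88,s)[:2] for u in pts]); A=np.c_[2*X,np.ones(len(X))]; c=np.linalg.lstsq(A,(X**2).sum(1),rcond=None)[0]; print('disc',c[:2],np.sqrt(c[2]+c[:2]@c[:2]))
print('bar pts',[atz(p,u,110,s)[:2] for u in [(287,142),(300,200),(308,238)]])
print('rim',[atz(p,u,85,s)[:2] for u in [(228,42),(300,295)]])
Ro=hoodR(np.pi/4,np.radians(50))
for c in ([588,173,88],[595,178,88]):
    t=np.linspace(0,2*np.pi,60); print(proj(p,[c],s)); 
    Y=np.c_[c[0]+80*np.cos(t),c[1]+80*np.sin(t),88+0*t]; print(proj(p,Y,s).min(0),proj(p,Y,s).max(0))
sc=pickle.load(open('pics/scene1.pkl','rb')); im=sc['image'][160:330,290:470]; cv2.imwrite('pics/c2.png',cv2.resize(im,None,fx=4,fy=4,interpolation=2)[:600,:,::-1])
```

```text
disc [590.1 176.8] 80.35398704461886
bar pts [array([438.6,  78.5]), array([477.3,  49.4]), array([505.,  28.])]
rim [array([367.2, 114.6]), array([553.8, -16.6])]
[[398.1 157.9]]
[350.2  84. ] [435.8 226.4]
[[402.5 158. ]]
[355.9  85.1] [439.3 225.6]
```

View pics/c2.png

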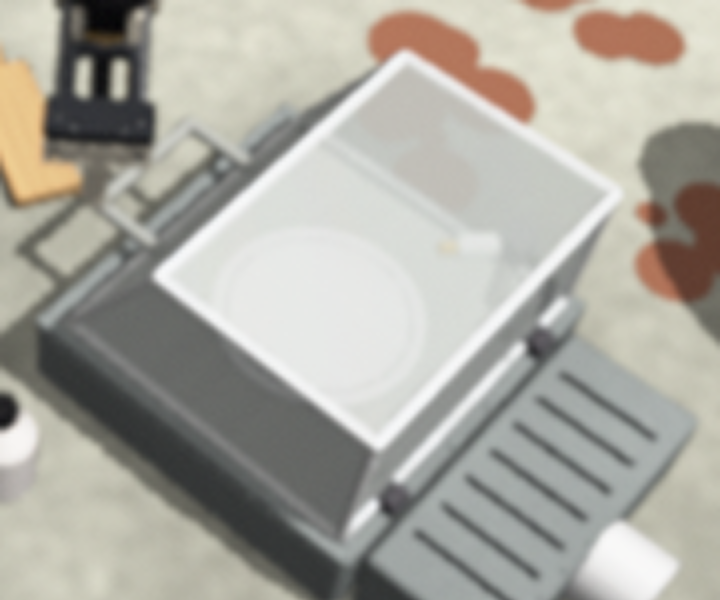

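Run:
```python
from h import *
s=st()
H=np.array([477,42,110]); Rt=hoodR(np.pi/4,np.radians(50))
for d in (-60,-20,15): print(rel(s,H+d*Rt[:,2],Rt))
```

```text
t 2.5 q [-0.4951  0.143   2.2361  0.8943  0.7923 -1.817 ] X [436.3  -7.6 169.9] z [ 0.4069  0.4112 -0.8157] x [-0.6321  0.7714  0.0736] F [-0.4 -0.  -0.4] g 0.403
(array([0.0138, 0.0285, 0.107 ]), array([-0.105 ,  0.0405, -0.1209]))
(array([0.0263, 0.0536, 0.2646]), array([-0.105 ,  0.0405, -0.1209]))
(array([0.0373, 0.0756, 0.4024]), array([-0.105 ,  0.0405, -0.1209]))
```

>>> carry_out(
  translation=[
    [0.014,0.028,0.1],
    [0.014,0.028,0.107],
    [0.014,0.028,0.107],
    [0.02,0.04,0.18],
    [0.026,0.054,0.265],
    [0.032,0.065,0.34],
    [0.037,0.076,0.402],
    [0.037,0.076,0.402],
  ],
  twist=[
    [-0.105,0.04,-0.121],
    [-0.105,0.04,-0.121],
    [-0.105,0.04,-0.121],
    [-0.105,0.04,-0.121],
    [-0.105,0.04,-0.121],
    [-0.105,0.04,-0.121],
    [-0.105,0.04,-0.121],
    [-0.105,0.04,-0.121],
  ],
  gripper=[-0.2,-0.2,-0.2,-0.2,-0.2,-0.2,-0.2,-0.2],
)

```text
clock: 3.3
ee_pos: [484.2, 52.0, 99.1]
eef_rot: [0.129, 0.317, 0.868, 0.359]
wrist_force: [0.3, -0.6, 0.0]
gripper_width: 0.403
```

Run:
```python
from h import *
from cell import eyes
s=st()
p=eyes.snapshot('wrist'); cv2.imwrite('pics/w3.png',p['image'][:,:,::-1]); pickle.dump((s,p),open('pics/w3.pkl','wb'))
H=np.array([477,42,110]); Rt=hoodR(np.pi/4,np.radians(50))
print(rel(s,H+15*Rt[:,2],Rt))
```

```text
t 3.3 q [-0.3926  0.4264  2.2313  1.3597  0.7592 -2.4344] X [484.2  52.   99.1] z [ 0.4514  0.5415 -0.7092] x [-0.7655  0.6434  0.0041] F [ 0.3 -0.6  0. ] g 0.403
(array([-0.0038, -0.0038, -0.0057]), array([-0.0019, -0.0015, -0.0022]))
```

View pics/w3.png

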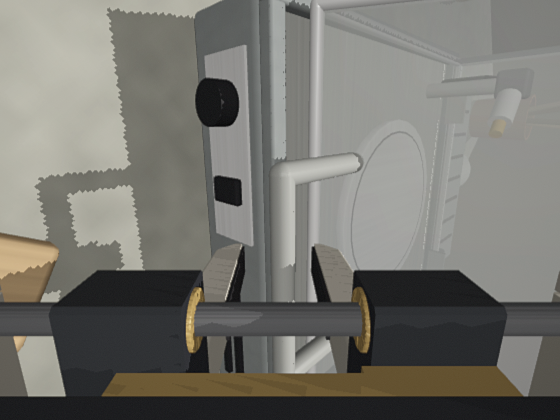

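>>> carry_out(
  translation=[
    [0,0,0],
    [0,0,0],
    [0,0,0],
    [0,0,0],
    [0,0,0],
  ],
  twist=[
    [0,0,0],
    [0,0,0],
    [0,0,0],
    [0,0,0],
    [0,0,0],
  ],
  gripper=[-1,-1,-1,-1,-1],
  squeeze=30,
)

```text
clock: 3.85
ee_pos: [484.7, 50.7, 100.6]
eef_rot: [0.132, 0.316, 0.868, 0.36]
wrist_force: [1.9, 4.0, 1.9]
gripper_width: 0.121
```

Run:
```python
from h import *
s=st()
X0=np.array(s['ee_pos']); R0=q(s['eef_rot']).as_matrix()
yaw=np.radians(50); xb=np.array([np.cos(yaw),np.sin(yaw),0]);yl=np.cross([0,0,1],xb)
bar=X0-15*R0[:,2]; print('bar',bar,'d to disc',(np.array([590.1,176.8,0])-bar)@xb,(np.array([590.1,176.8,0])-bar)@yl)
D=np.array([590.1,176.8,90])+125*xb  # hinge
print('hinge',D)
for th in np.arange(.12,1.01,.12):
    Rm=R.from_rotvec(yl*th).as_matrix() 
    X=D+Rm@(X0-D)
    t,w=rel(s,X,Rm@R0); print(round(th,2),X,t,w)
```

```text
t 3.85 q [-0.3963  0.4237  2.2319  1.362   0.7615 -2.4408] X [484.7  50.7 100.6] z [ 0.4558  0.541  -0.7068] x [-0.7654  0.6435 -0.001 ] F [1.9 4.  1.9] g 0.121
bar [477.8779  42.5454 111.2176] d to disc 174.98000135494743 0.3301025988833525
hinge [670.4485 272.5556  90.    ]
0.12 [486.8691  53.228  135.1802] [-0.0001  0.1073 -0.0882] [ 0.0764  0.     -0.0001]
0.24 [491.6679  58.9469 169.095 ] [-0.0002  0.2244 -0.163 ] [ 0.1528  0.     -0.0002]
0.36 [499.0418  67.7348 201.8722] [-0.0003  0.3495 -0.2232] [ 0.2292  0.     -0.0003]
0.48 [508.8849  79.4653 233.0404] [-0.0004  0.481  -0.268 ] [ 0.3056  0.     -0.0004]
0.6 [521.0556  93.9698 262.1513] [-0.0005  0.6169 -0.2967] [ 0.382   0.     -0.0005]
0.72 [535.3788 111.0396 288.7862] [-0.0005  0.7553 -0.309 ] [ 0.4584  0.     -0.0006]
0.84 [551.6486 130.4291 312.562 ] [-0.0005  0.8941 -0.3046] [ 0.5348  0.     -0.0007]
0.96 [569.6309 151.8596 333.1368] [-0.0005  1.0314 -0.2836] [ 0.6112  0.     -0.0009]
```

>>> carry_out(
  translation=[
    [0,0.05,-0.044],
    [0,0.107,-0.088],
    [0,0.224,-0.163],
    [0,0.35,-0.223],
    [0,0.481,-0.268],
    [0,0.617,-0.297],
    [0,0.755,-0.309],
    [0,0.894,-0.305],
  ],
  twist=[
    [0.038,0,0],
    [0.076,0,0],
    [0.153,0,0],
    [0.229,0,0],
    [0.306,0,0],
    [0.382,0,0],
    [0.458,0,0],
    [0.535,0,0],
  ],
  gripper=[-1,-1,-1,-1,-1,-1,-1,-1],
)

```text
clock: 4.65
ee_pos: [544.8, 125.6, 302.8]
eef_rot: [0.008, 0.342, 0.939, 0.036]
wrist_force: [21.1, 22.9, -45.9]
gripper_width: 0.119
```

Run:
```python
from h import *
s=st()
X0=np.array([484.7,50.7,100.6]); R0=q([0.132,.316,.868,.36]).as_matrix()
yaw=np.radians(50); xb=np.array([np.cos(yaw),np.sin(yaw),0]);yl=np.cross([0,0,1],xb)
D=np.array([590.1,176.8,90])+125*xb
bar=np.array(s['ee_pos'])-15*q(s['eef_rot']).as_matrix()[:,2]; v=bar-D; print('bar',bar,'ang',np.arctan2(v[2],-v@xb)-np.arctan2(21.2,300),np.hypot(v[2],v@xb))
for th in (.88,.91,.935):
    Rm=R.from_rotvec(yl*th).as_matrix() 
    print(th,rel(s,D+Rm@(X0-D),Rm@R0))
```

```text
t 4.65 q [ 0.1141  0.2682  1.5557  0.0613  1.2721 -0.7757] X [544.8 125.6 302.8] z [ 0.0391  0.0634 -0.9972] x [-0.7665  0.6421  0.0108] F [ 21.1  22.9 -45.9] g 0.119
bar [544.2511 124.6102 317.7258] ang 0.793503766265804 299.4497583849998
0.88 (array([-0.0075,  0.0735, -0.0628]), array([ 0.1062, -0.0079,  0.0001]))
0.91 (array([-0.0073,  0.1028, -0.0814]), array([ 0.1253, -0.0079,  0.0002]))
0.935 (array([-0.0072,  0.1277, -0.0963]), array([ 0.1412, -0.0079,  0.0003]))
```

>>> carry_out(
  translation=[
    [0,0,0],
    [0,0,0],
  ],
  twist=[
    [0,0,0],
    [0,0,0],
  ],
  gripper=[-1,-1],
)

```text
clock: 4.85
ee_pos: [547.5, 126.5, 306.6]
eef_rot: [0.012, 0.338, 0.94, 0.04]
wrist_force: [-8.2, -4.6, 18.0]
gripper_width: 0.119
```

```bash
cat > lift.py <<'E'
from h import *
s=st()
X0=np.array([484.7,50.7,100.6]); R0=q([0.132,.316,.868,.36]).as_matrix()
yaw=np.radians(50); xb=np.array([np.cos(yaw),np.sin(yaw),0]);yl=np.cross([0,0,1],xb)
D=np.array([590.1,176.8,90])+125*xb
bar=np.array(s['ee_pos'])-15*q(s['eef_rot']).as_matrix()[:,2]; v=bar-D; print('bar',bar,'ang',np.arctan2(v[2],-v@xb)-np.arctan2(21.2,300),np.hypot(v[2],v@xb))
for th in (.88,.91,.935):
    Rm=R.from_rotvec(yl*th).as_matrix() 
    print(th,rel(s,D+Rm@(X0-D),Rm@R0))
E
python3 lift.py
```

```text
t 4.85 q [ 0.1141  0.2659  1.55    0.0634  1.2704 -0.7842] X [547.5 126.5 306.6] z [ 0.0485  0.0665 -0.9966] x [-0.7716  0.636   0.0049] F [-8.2 -4.6 18. ] g 0.119
bar [546.7834 125.4579 321.5013] ang 0.8074085847637102 300.8713877753635
0.88 (array([-0.0026,  0.0631, -0.0478]), array([ 0.1116, -0.0042,  0.0051]))
0.91 (array([-0.0027,  0.0926, -0.0662]), array([ 0.1307, -0.0041,  0.0052]))
0.935 (array([-0.0028,  0.1176, -0.0808]), array([ 0.1466, -0.004 ,  0.0052]))
```

>>> carry_out(
  translation=[
    [-0.001,0.03,-0.024],
    [-0.003,0.063,-0.048],
    [-0.003,0.093,-0.066],
    [-0.003,0.118,-0.081],
    [-0.003,0.118,-0.081],
    [-0.003,0.118,-0.081],
    [-0.003,0.118,-0.081],
  ],
  twist=[
    [0.05,-0.004,0.005],
    [0.11,-0.004,0.005],
    [0.13,-0.004,0.005],
    [0.147,-0.004,0.005],
    [0.147,-0.004,0.005],
    [0.147,-0.004,0.005],
    [0.147,-0.004,0.005],
  ],
  gripper=[-1,-1,-1,-1,-1,-1,-1],
)

```text
clock: 5.55
ee_pos: [563.8, 146.4, 327.5]
eef_rot: [-0.027, 0.342, 0.937, -0.07]
wrist_force: [-11.1, 1.4, 13.5]
gripper_width: 0.119
```

```bash
python3 lift.py
```

```text
t 5.55 q [ 0.2165  0.3982  1.3232 -0.0889  1.5423 -0.6467] X [563.8 146.4 327.5] z [-0.0993 -0.1127 -0.9886] x [-0.7649  0.6441  0.0034] F [-11.1   1.4  13.5] g 0.119
bar [565.2546 148.1015 342.3413] ang 0.9268505571029682 300.3836297053169
0.88 (array([-0.004 , -0.0388,  0.0372]), array([-0.0367, -0.0034, -0.0012]))
0.91 (array([-0.0039, -0.0143,  0.0125]), array([-0.0176, -0.0034, -0.0012]))
0.935 (array([-0.0038,  0.0066, -0.0075]), array([-0.0017, -0.0034, -0.0011]))
```

>>> carry_out(
  translation=[
    [0,0,0],
    [0,0,0],
    [0,0,0],
    [0,0,-0.1],
    [0,0,-0.25],
    [0,0,-0.4],
  ],
  twist=[
    [0,0,0],
    [0,0,0],
    [0,0,0],
    [0,0,0],
    [0,0,0],
    [0,0,0],
  ],
  gripper=[-0.3,-0.3,-0.3,-0.3,-0.3,-0.3],
)

```text
clock: 6.15
ee_pos: [574.8, 157.5, 425.7]
eef_rot: [-0.027, 0.342, 0.937, -0.07]
wrist_force: [0.4, -0.1, 1.1]
gripper_width: 0.349
```

```bash
python3 - <<'E'
from h import *
from cell import eyes
s=st()
for n in ('scene','side'):
    p=eyes.snapshot(n); cv2.imwrite(f'pics/{n}4.png',p['image'][:,:,::-1]); pickle.dump(p,open(f'pics/{n}4.pkl','wb'))
E
cat > fitv.py <<'E'
from h import *
from scipy.optimize import minimize
P={n:pickle.load(open(f'pics/{n}1.pkl','rb')) for n in('scene','side')}
M={}
for n in P:
    m0=np.load(f'pics/vasemask_{n}.npy'); im=P[n]['image']; hsv=cv2.cvtColor(im,cv2.COLOR_RGB2HSV)
    box=cv2.dilate(m0.astype(np.uint8),np.ones((9,9)))
    m=((hsv[...,1]>110)&((hsv[...,0]<14)|(hsv[...,0]>172))&(hsv[...,2]>40)).astype(np.uint8)*box
    M[n]=m; print(n,m0.sum(),m.sum())
# model points
a=28/np.cos(np.pi/8); k=(np.arange(8)+.5)*np.pi/4; t=np.linspace(0,2*np.pi,24)
def ring(r,z,ph=t): return np.c_[r*np.cos(ph),r*np.sin(ph),z+0*ph]
parts=[np.r_[ring(a,0,k),ring(a,80,k)],np.r_[ring(a,80,k),ring(15.5,93)],np.r_[ring(15.5,90),ring(15.5,110)],np.r_[ring(18.5,110),ring(18.5,115)]]
def sil(n,x):
    zc=np.array([np.cos(x[2]),np.sin(x[2]),0]);up=np.array([0,0,1.]); yy=np.cross(zc,up); B=np.c_[up,yy,zc]
    S=8; img=np.zeros((420,560),np.float32)
    u0,v0=(180,180) 
    big=np.zeros((130*S,130*S),np.uint8); off=np.array([180,170]) if n=='scene' else np.array([210,200])
    for pt in parts:
        uv=proj(P[n],pt@B.T+[x[0],x[1],28.]); h=cv2.convexHull(((uv-off+.5)*S).astype(np.float32)); cv2.fillConvexPoly(big,h.astype(np.int32),1)
    sm=cv2.resize(big.astype(np.float32),(130,130),interpolation=cv2.INTER_AREA); return sm,off
def cost(x):
    c=0
    for n in P:
        sm,o=sil(n,x); c+=np.abs(sm-M[n][o[1]:o[1]+130,o[0]:o[0]+130]).sum()
    return c
best=None
for a0 in (2.6,2.9,3.14,3.4,3.7):
    f=np.array([535-(-30)*0,-220,0]); x0=np.array([535-57*np.cos(a0),-222-57*np.sin(a0),a0])
    r=minimize(cost,x0,method='Nelder-Mead',options=dict(initial_simplex=[x0,x0+[10,0,0],x0+[0,10,0],x0+[0,0,.2]],xatol=.05,fatol=.05))
    if best is None or r.fun<best.fun: best=r
    print(a0,r.x,r.fun)
np.save('vase.npy',best.x)
print('centre@44',best.x[:2]+44*np.array([np.cos(best.x[2]),np.sin(best.x[2])]))
E
python3 fitv.py
```

```text
t 6.15 q [ 0.2302  0.3999  1.0951 -0.0895  1.7683 -0.6532] X [574.8 157.5 425.7] z [-0.0984 -0.1131 -0.9887] x [-0.765   0.6441  0.0025] F [ 0.4 -0.1  1.1] g 0.349
scene 575 531
side 649 573
2.6 [ 569.91660068 -192.67890984    3.85016947] 156.515625
2.9 [ 570.72083128 -192.84933627    3.84950702] 159.453125
3.14 [ 568.97014212 -192.39022916    3.86895426] 157.0625
3.4 [ 570.17592486 -191.95939548    3.87242065] 158.984375
3.7 [ 569.4069174 -192.1717585    3.8641777] 155.203125
centre@44 [ 536.40257545 -221.27009887]
```

```bash
cat log.txt
```

```text
[[-0.08462066438404196, 0.3507042763751334, 1.6518120644956216, -1.5664850357211324e-05, 1.1391108912035615, -0.0845963329420509], [549.9762622131277, 0.012260322276294899, 218.6256224283189], [-8.62758814048444e-06, 0.7071130661494024, 0.7071004959206764, -1.6585815869093152e-05]]
[[-0.4942319834164093, 0.1415550378691773, 2.235938299664919, 0.8974338213989924, 0.7928063023535747, -1.8213114226741596], [436.9709203806306, -7.0691409258335876, 170.91599704440395], [0.09878033665367711, 0.4160946611502818, 0.8566851949108609, 0.2884409036065422]]
[[-0.49505591548712063, 0.14301600047453408, 2.2361459557005623, 0.8942770800551367, 0.792278192797978, -1.8170055941790006], [436.31841810918155, -7.614492425409177, 169.91552895726383], [0.09730528337779001, 0.41770008922476703, 0.856370257589015, 0.2875557323464682]]
[[-0.39263510897057474, 0.4263699311572751, 2.231325736137769, 1.3597418767920146, 0.7591611549828188, -2.4344038461777635], [484.1709340548449, 52.009034221644214, 99.05612245527867], [0.12878634368892636, 0.3172906770864619, 0.8682930277725134, 0.3588982053938046]]
[[-0.3963
[... 646 characters left out ...]
487666], [547.5104597457901, 126.45502090375967, 306.55218157201045], [0.01158371300291715, 0.3377083943248291, 0.9403500152619064, 0.03950578176095641]]
[[0.21653830022270534, 0.39823360918423634, 1.3232244264033153, -0.08890369922823982, 1.5422552794042588, -0.6466534117359202], [563.7647076991278, 146.41068768957967, 327.5115279915361], [-0.02741661828280819, 0.3417497916058191, 0.9367666975228173, -0.07016810807987318]]
[[0.23020446995849075, 0.39985406035216603, 1.095092575256329, -0.08951676701981032, 1.768265122901093, -0.6531740599538993], [574.7980029459513, 157.47916382609768, 425.7326625000205], [-0.02691849619895835, 0.34176072614012776, 0.9367758187380961, -0.07018593917679662]]
```

View pics/scene4.png

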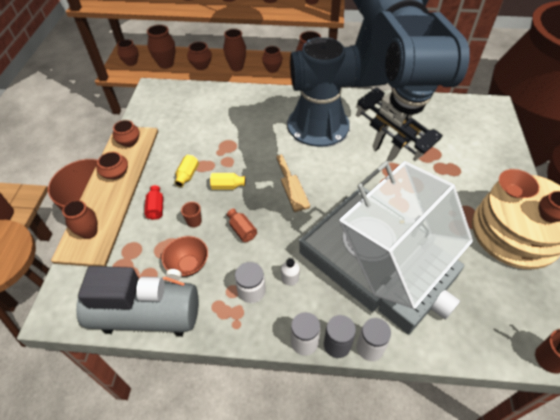

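```bash
cat > fk.py <<'E'
from h import *
from scipy.optimize import least_squares
def Rz(a): return R.from_rotvec([0,0,a]).as_matrix()
def Ry(a): return R.from_rotvec([0,a,0]).as_matrix()
SG=(1,1)
C=np.c_[[0,1,0],[1,0,0],[0,0,-1.]]
C0=(Ry(np.pi)).T@C
def ori(Q): return Rz(Q[0])@Ry(Q[1]+Q[2])@Rz(SG[0]*Q[3])@Ry(Q[4])@Rz(SG[1]*Q[5])@C0
def pos(Q,L):
    # L: a1,b(lateral),d1, L1, e (elbow offset x), L2, w (wrist offset x), L3
    R1=Rz(Q[0]);R2=R1@Ry(Q[1]);R3=R1@Ry(Q[1]+Q[2]);R4=R3@Rz(SG[0]*Q[3]);R5=R4@Ry(Q[4])
    return R1@[L[0],L[1],L[2]]+R2@[0,0,L[3]]+R3@[L[4],0,L[5]]+R4@[0,L[8],0]+R5@[L[6],0,L[7]]
D=[eval(l) for l in open('log.txt')]
def fit():
    f=lambda L: np.concatenate([pos(d[0],L)-d[1] for d in D]+[1e-3*(np.array(L)-L0)])
    L0=np.array([0,46,300,400,0,350,0,250,0.])
    return least_squares(f,L0)
if __name__=='__main__':
    for SG in ((1,1),(1,-1),(-1,1),(-1,-1)):
        e=[np.degrees((R.from_matrix(ori(d[0])).inv()*q(d[2])).magnitude()) for d in D]; r=fit()
        print(SG,np.round(e,1),np.round(r.x,1),np.sqrt(np.mean(r.fun**2)))
E
python3 fk.py
python3 - <<'E'
exec(open('fitv.py').read().split('best=None')[0])
x=np.load('vase.npy')
for n in P:
    sm,o=sil(n,x); im=P[n]['image'][o[1]:o[1]+130,o[0]:o[0]+130].copy()
    im=cv2.resize(im,None,fx=4,fy=4,interpolation=cv2.INTER_CUBIC); c,_=cv2.findContours((cv2.resize(sm,None,fx=4,fy=4)>.5).astype(np.uint8),0,1); cv2.drawContours(im,c,-1,(0,255,0),1)
    cv2.imwrite(f'pics/ov_{n}.png',im[:,:,::-1])
a=[cv2.imread(f'pics/ov_{n}.png')[:360] for n in P]; cv2.imwrite('pics/ov.png',cv2.resize(np.hstack(a),None,fx=.75,fy=.75))
E
```

```text
(1, 1) [0. 0. 0. 0. 0. 0. 0. 0. 0.] [  0.   46.5 258.7 487.3  40.7 437.8   0.  277.6  -0. ] 0.02324490444726499
(1, -1) [  9.7 151.3 151.8  81.   80.3  88.9  89.9  74.1  74.8] [  0.   46.5 258.7 487.3  40.7 437.8   0.  277.6  -0. ] 0.02324490444726499
(-1, 1) [  0.  102.8 102.5 155.8 156.1   7.    7.3  10.2  10.3] [ 206.6  138.   -40.3  240.7   48.6  362.4   71.4 -252.   -87.1] 13.279199932524364
(-1, -1) [  9.7 135.7 135.5 144.9 145.3  87.   87.9  75.   73.4] [ 206.6  138.   -40.3  240.7   48.6  362.4   71.4 -252.   -87.1] 13.279199932524364
scene 575 531
side 649 573
```

View pics/ov.png

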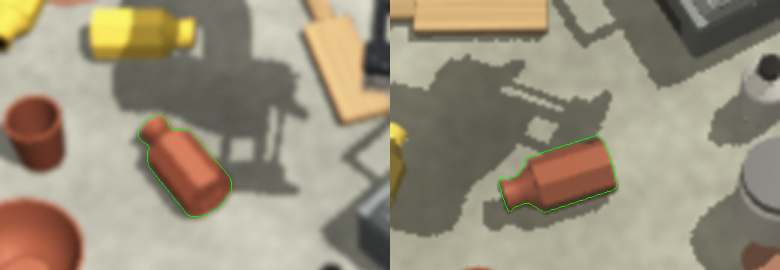

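```bash
cat >> fk.py <<'E'
LO=np.array([-2.75,-.79,.01,-1.57,.07,-2.87]);HI=np.array([2.75,2.1,2.65,4.71,3.14,2.87])
b,d1,L1,e,L2,L3=46.5,258.7,487.3,40.7,437.8,277.6
def ik(X,Rt):
    W=np.array(X)-L3*Rt[:,2]; rr=np.hypot(W[0],W[1])
    if rr<b: return None
    q1=np.arctan2(W[1],W[0])-np.arcsin(b/rr); r=np.sqrt(rr**2-b**2); h=W[2]-d1
    l2=np.hypot(e,L2); dl=np.arctan2(e,L2); D2=r*r+h*h; c=(D2-L1**2-l2**2)/(2*L1*l2)
    if abs(c)>1: return None
    g=np.arccos(c); q3=g-dl  # forearm effective angle = q2+q3+dl
    q2=np.arctan2(r,h)-np.arctan2(l2*np.sin(g),L1+l2*np.cos(g))
    M=(Rz(q1)@Ry(q2+q3)).T@Rt@C0.T
    q5=np.arccos(np.clip(M[2,2],-1,1)); q4=np.arctan2(M[1,2],M[0,2]); q6=np.arctan2(M[2,1],-M[2,0])
    if q4<-1.57: q4+=2*np.pi
    Q=np.array([q1,q2,q3,q4,q5,q6]); return Q
def ok(Q): return Q is not None and np.all(Q>LO+.03)&np.all(Q<HI-.03)
E
cat > plan.py <<'E'
from fk import *
np.set_printoptions(precision=2,suppress=True)
for d in D: assert np.abs(ik(d[1],q(d[2]).as_matrix())-d[0]).max()<.02,(ik(d[1],q(d[2]).as_matrix()),d[0])
V=np.load('vase.npy'); m=np.array([np.cos(V[2]),np.sin(V[2]),0]); foot=np.array([V[0],V[1],28.])
up=np.array([0,0,1.])
def grasp(be,sg,h=50):   # lying: sg=+1 tool x toward mouth
    z=-np.cos(be)*up-np.sin(be)*m; x=sg*(np.cos(be)*m-np.sin(be)*up); Rt=np.c_[x,np.cross(z,x),z]
    return foot+h*m+19*z,Rt
def place(be,sg,A,h=50,dz=0,c=(590.1,176.8)):
    f=np.array([np.cos(A),np.sin(A),0]); z=np.cos(be)*f-np.sin(be)*up; x=sg*(np.cos(be)*up+np.sin(be)*f); Rt=np.c_[x,np.cross(z,x),z]
    return np.array([c[0],c[1],88+h+dz])+19*z,Rt
if __name__=='__main__':
  for sg in(1,-1):
    for be in (0,15,30,45):
        Q=ik(*grasp(np.radians(be),sg)); print('G',sg,be,Q,ok(Q))
        for A in (10,30,50,70):
            Q=ik(*place(np.radians(be),sg,np.radians(A))); Q2=ik(*place(np.radians(be),sg,np.radians(A),dz=60)); print('   P',A,Q,ok(Q),ok(Q2))
E
python3 plan.py
```

```text
G 1 0 [-0.48  0.69  1.71  0.    0.75 -2.77] True
   P 10 [ 0.25  0.86  2.22  3.21  1.5  -1.58] True True
   P 30 [ 0.    0.86  2.2   2.62  1.49 -1.53] True True
   P 50 [-0.16  0.87  2.07  2.1   1.46 -1.39] True True
   P 70 [-0.22  0.9   1.87  1.69  1.53 -1.2 ] True True
G 1 15 [-0.59  0.67  1.78  0.42  0.67  3.07] False
   P 10 [ 0.24  0.67  2.23  3.22  1.07 -1.59] True True
   P 30 [ 0.01  0.68  2.21  2.58  1.09 -1.43] True True
   P 50 [-0.14  0.7   2.09  2.01  1.14 -1.24] True True
   P 70 [-0.21  0.76  1.89  1.57  1.27 -1.06] True True
G 1 30 [-0.71  0.7   1.83  0.84  0.73  2.61] True
   P 10 [ 0.24  0.52  2.18  3.24  0.61 -1.62] True True
   P 30 [ 0.05  0.53  2.16  2.45  0.67 -1.24] True True
   P 50 [-0.09  0.57  2.06  1.82  0.83 -0.99] True True
   P 70 [-0.16  0.64  1.88  1.39  1.04 -0.85] True True
G 1 45 [-0.81  0.77  1.85  1.13  0.9   2.27] True
   P 10 [ 0.23  0.44  2.07  3.4   0.16 -1.78] True False
   P 30 [ 0.09  0.45  2.06  1.89  0.32 -0.65] True True
   P 50 [-0.02  0.49  1.98  1.4   0.59 -0.52] True True
   P 70 [-0.08  0.56  1.84  1.11  0.86 -0.54] True True
G -
[... 350 characters left out ...]
True True
   P 30 [0.01 0.68 2.21 2.58 1.09 1.71] True True
   P 50 [-0.14  0.7   2.09  2.01  1.14  1.9 ] True True
   P 70 [-0.21  0.76  1.89  1.57  1.27  2.08] True True
G -1 30 [-0.71  0.7   1.83  0.84  0.73 -0.53] True
   P 10 [0.24 0.52 2.18 3.24 0.61 1.52] True True
   P 30 [0.05 0.53 2.16 2.45 0.67 1.9 ] True True
   P 50 [-0.09  0.57  2.06  1.82  0.83  2.15] True True
   P 70 [-0.16  0.64  1.88  1.39  1.04  2.29] True True
G -1 45 [-0.81  0.77  1.85  1.13  0.9  -0.87] True
   P 10 [0.23 0.44 2.07 3.4  0.16 1.36] True False
   P 30 [0.09 0.45 2.06 1.89 0.32 2.49] True False
   P 50 [-0.02  0.49  1.98  1.4   0.59  2.63] True False
   P 70 [-0.08  0.56  1.84  1.11  0.86  2.6 ] True True
```

```bash
cat > go.py <<'E'
from plan import *
from h import st
def path(s,wps,stepmm=40,stepdeg=7):
    """check joint continuity through waypoints list of (X,R)"""
    X0=np.array(s['ee_pos']);R0=q(s['eef_rot']).as_matrix()
    bad=0;prev=np.array(s['qpos'])
    for X,Rt in wps:
        dr=(R.from_matrix(R0).inv()*R.from_matrix(Rt)).as_rotvec(); n=int(max(np.linalg.norm(np.array(X)-X0)/40,np.degrees(np.linalg.norm(dr))/7,1))+1
        for k in range(1,n+1):
            Q=ik(X0+(np.array(X)-X0)*k/n,(R.from_matrix(R0)*R.from_rotvec(dr*k/n)).as_matrix())
            if not ok(Q): bad+=1; print('BAD',k,n,Q); continue
            if np.abs(Q-prev).max()>.6: print('jump',k,n,prev,Q)
            prev=Q
        print('wp ok' if not bad else 'wp BAD',n,prev); X0=np.array(X);R0=Rt
def show(s,X,Rt,tag=''):
    t,w=rel(s,X,Rt); print(tag,'t',np.round(t,3).tolist(),'w',np.round(w,3).tolist(),'|mm|',round(float(np.linalg.norm(t)*250)),'deg',round(float(np.linalg.norm(w)*90)))
E
python3 - <<'E'
from go import *
s=st()
Xg,Rg=grasp(np.radians(30),-1)
pre=Xg-120*Rg[:,2]
R0=q(s['eef_rot']).as_matrix(); dr=(R.from_matrix(R0).inv()*R.from_matrix(Rg)).as_rotvec(); print(np.degrees(dr))
Rm=(R.from_matrix(R0)*R.from_rotvec(dr*.5)).as_matrix()
W1=np.array([545,0,370])
path(s,[(W1,Rm),(pre,Rg),(Xg,Rg)])
print(pre,Xg)
show(s,W1,Rm,'1'); show(dict(ee_pos=W1,eef_rot=R.from_matrix(Rm).as_quat()[[3,0,1,2]]),pre,Rg,'2')
E
```

```text
t 6.25 q [ 0.2306  0.3974  1.0897 -0.0895  1.7677 -0.6531] X [576.  158.  429.4] z [-0.0902 -0.1112 -0.9897] x [-0.7652  0.6438 -0.0026] F [-0.4 -1.8  0.1] g 0.346
[-31.6733  29.2932  94.8136]
wp ok 8 [-0.2042  0.2176  1.4769  0.2344  1.4539 -0.2587]
wp ok 10 [-0.8209  0.4979  1.8324  0.6796  0.9195 -0.4239]
wp ok 3 [-0.7075  0.6961  1.8287  0.84    0.7272 -0.5327]
[ 494.022  -258.635   115.4686] [ 539.0279 -218.9555   11.5455]
1 t [-0.311, -0.523, 0.317] w [-0.176, 0.163, 0.527] |mm| 172 deg 52
2 t [-1.23, -0.275, 0.747] w [-0.176, 0.163, 0.527] |mm| 366 deg 52
```

>>> carry_out(
  translation=[
    [-0.31,-0.52,0.317],
    [-0.31,-0.52,0.317],
    [-0.31,-0.52,0.317],
    [-0.31,-0.52,0.317],
    [-0.31,-0.52,0.317],
    [-0.31,-0.52,0.317],
    [-0.31,-0.52,0.317],
  ],
  twist=[
    [-0.176,0.163,0.527],
    [-0.176,0.163,0.527],
    [-0.176,0.163,0.527],
    [-0.176,0.163,0.527],
    [-0.176,0.163,0.527],
    [-0.176,0.163,0.527],
    [-0.176,0.163,0.527],
  ],
  gripper=[-0.3,-0.3,-0.3,1,1,1,1],
)

```text
clock: 6.95
ee_pos: [543.1, -0.6, 365.0]
eef_rot: [-0.067, 0.695, 0.709, 0.094]
wrist_force: [-0.8, -1.1, 0.5]
gripper_width: 0.645
```

Run:
```python
from go import *
s=st()
Xg,Rg=grasp(np.radians(30),-1)
pre=Xg-120*Rg[:,2]
X0=np.array(s['ee_pos']); mid=X0+(pre-X0)*.6
show(s,mid,Rg,'mid');show(s,pre,Rg,'pre')
path(s,[(pre,Rg)])
```

```text
t 6.95 q [-0.2051  0.22    1.4855  0.2325  1.4501 -0.255 ] X [543.1  -0.6 365. ] z [ 0.0364  0.226  -0.9734] x [-0.0243  0.974   0.2252] F [-0.8 -1.1  0.5] g 0.645
mid t [-0.735, -0.152, 0.439] w [-0.179, 0.165, 0.522] |mm| 217 deg 52
pre t [-1.225, -0.253, 0.731] w [-0.179, 0.165, 0.522] |mm| 362 deg 52
wp ok 10 [-0.8209  0.4979  1.8324  0.6796  0.9195 -0.4239]
```

>>> carry_out(
  translation=[
    [-1,-0.207,0.597],
    [-1,-0.207,0.597],
    [-1,-0.207,0.597],
    [-1,-0.207,0.597],
    [-1,-0.207,0.597],
    [-1,-0.207,0.597],
    [-1,-0.207,0.597],
  ],
  twist=[
    [-0.179,0.165,0.522],
    [-0.179,0.165,0.522],
    [-0.179,0.165,0.522],
    [-0.179,0.165,0.522],
    [-0.179,0.165,0.522],
    [-0.179,0.165,0.522],
    [-0.179,0.165,0.522],
  ],
  gripper=[1,1,1,1,1,1,1],
)

```text
clock: 7.65
ee_pos: [502.0, -212.0, 157.6]
eef_rot: [-0.094, 0.904, 0.341, 0.24]
wrist_force: [0.8, 0.4, 0.4]
gripper_width: 0.999
```

Run:
```python
from go import *
from cell import eyes
s=st()
p=eyes.snapshot('wrist'); cv2.imwrite('pics/w5.png',p['image'][:,:,::-1]); pickle.dump((s,p),open('pics/w5.pkl','wb'))
Xg,Rg=grasp(np.radians(30),-1)
print(proj(p,[foot,foot+50*m,foot+115*m],s))
show(s,Xg-120*Rg[:,2],Rg,'pre')
```

```text
t 7.65 q [-0.7444  0.3965  1.8641  0.6598  0.9429 -0.3093] X [ 502.  -212.   157.6] z [ 0.3702  0.3335 -0.8671] x [0.6516 0.5721 0.4982] F [0.8 0.4 0.4] g 0.999
[[308.3037 209.7192]
 [309.4741 259.6351]
 [311.1485 331.0507]]
pre t [-0.211, 0.12, 0.072] w [-0.003, 0.001, -0.001] |mm| 63 deg 0
```

View pics/w5.png

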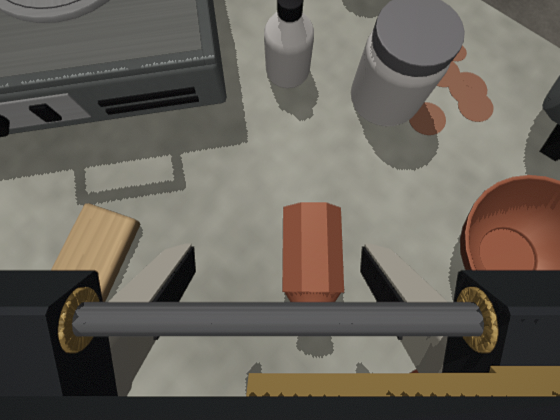

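```bash
cat > fitw.py <<'E'
import sys
exec(open('fitv.py').read().split('P={n')[0])
from h import *
s,p=pickle.load(open('pics/w5.pkl','rb'))
a=28/np.cos(np.pi/8); k=(np.arange(8)+.5)*np.pi/4; t=np.linspace(0,2*np.pi,24)
def ring(r,z,ph=t): return np.c_[r*np.cos(ph),r*np.sin(ph),z+0*ph]
parts=[np.r_[ring(a,0,k),ring(a,80,k)],np.r_[ring(a,80,k),ring(15.5,93)]]
hsv=cv2.cvtColor(p['image'],cv2.COLOR_RGB2HSV); M=((hsv[...,1]>90)&((hsv[...,0]<14)|(hsv[...,0]>172))).astype(np.float32)
o=(250,180);w,h=130,118; S=6
def sil(x):
    zc=np.array([np.cos(x[2]),np.sin(x[2]),0]);up=np.array([0,0,1.]); B=np.c_[up,np.cross(zc,up),zc]; big=np.zeros((h*S,w*S),np.uint8)
    for pt in parts:
        uv=proj(p,pt@B.T+[x[0],x[1],28.],s); cv2.fillConvexPoly(big,cv2.convexHull(((uv-o+.5)*S).astype(np.float32)).astype(np.int32),1)
    return cv2.resize(big.astype(np.float32),(w,h),interpolation=cv2.INTER_AREA)
T=M[o[1]:o[1]+h,o[0]:o[0]+w]
cost=lambda x:np.abs(sil(x)-T).sum()
x0=np.load('vase.npy'); print(x0,cost(x0))
r=minimize(cost,x0,method='Nelder-Mead',options=dict(initial_simplex=[x0,x0+[8,0,0],x0+[0,8,0],x0+[0,0,.1]],xatol=.05,fatol=.05)); print(r.x,r.fun,T.sum())
im=cv2.resize(p['image'][o[1]:o[1]+h,o[0]:o[0]+w],None,fx=4,fy=4); c,_=cv2.findContours((cv2.resize(sil(r.x),None,fx=4,fy=4)>.5).astype(np.uint8),0,1); cv2.drawContours(im,c,-1,(0,255,0),1); cv2.imwrite('pics/ovw.png',im[:,:,::-1]); np.save('vasew.npy',r.x)
E
python3 fitw.py
```

```text
[ 569.4069174 -192.1717585    3.8641777] 381.1389
[ 570.66541334 -193.93235697    3.86200066] 85.94444274902344 5553.0
```

View pics/ovw.png

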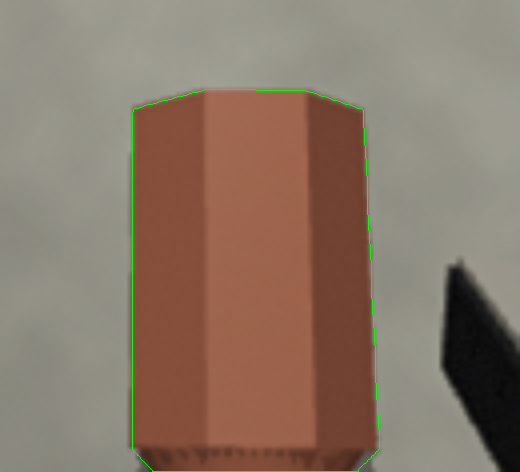

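```bash
cp vasew.npy vase.npy
python3 - <<'E'
from go import *
s=st()
Xg,Rg=grasp(np.radians(30),-1)
for d in (100,50,0): show(s,Xg-d*Rg[:,2],Rg,d)
path(s,[(Xg-100*Rg[:,2],Rg),(Xg,Rg)])
E
```

```text
t 7.7 q [-0.7411  0.3934  1.8616  0.6582  0.9455 -0.3081] X [ 503.3 -211.   159.9] z [ 0.3704  0.3334 -0.867 ] x [0.648  0.576  0.4983] F [-0.1  0.7  0.7] g 1.002
100 t [-0.223, 0.126, 0.156] w [-0.004, 0.001, 0.003] |mm| 75 deg 0
50 t [-0.223, 0.128, 0.356] w [-0.004, 0.001, 0.003] |mm| 110 deg 0
0 t [-0.222, 0.129, 0.556] w [-0.004, 0.001, 0.003] |mm| 153 deg 0
wp ok 2 [-0.8024  0.5309  1.8326  0.7018  0.8846 -0.4363]
wp ok 3 [-0.7084  0.6979  1.8243  0.8384  0.7284 -0.529 ]
```

>>> carry_out(
  translation=[
    [-0.12,0.07,0.08],
    [-0.223,0.126,0.156],
    [-0.223,0.126,0.156],
    [-0.223,0.127,0.25],
    [-0.223,0.128,0.35],
    [-0.223,0.128,0.43],
    [-0.222,0.128,0.5],
    [-0.222,0.128,0.5],
  ],
  twist=[
    [-0.004,0.001,0.003],
    [-0.004,0.001,0.003],
    [-0.004,0.001,0.003],
    [-0.004,0.001,0.003],
    [-0.004,0.001,0.003],
    [-0.004,0.001,0.003],
    [-0.004,0.001,0.003],
    [-0.004,0.001,0.003],
  ],
  gripper=[1,1,1,1,1,1,1,1],
)

```text
clock: 8.5
ee_pos: [537.5, -222.9, 25.9]
eef_rot: [-0.09, 0.903, 0.343, 0.243]
wrist_force: [-0.0, -0.2, -0.5]
gripper_width: 1.003
```

Run:
```python
from go import *
s=st()
Xg,Rg=grasp(np.radians(30),-1)
for d in (0,): show(s,Xg-d*Rg[:,2],Rg,d)
```

```text
t 8.5 q [-0.7153  0.6701  1.8274  0.8176  0.7479 -0.5126] X [ 537.5 -222.9   25.9] z [ 0.377   0.3298 -0.8655] x [0.6471 0.5748 0.5008] F [-0.  -0.2 -0.5] g 1.003
0 t [-0.016, 0.0, 0.057] w [0.001, -0.001, 0.003] |mm| 15 deg 0
```

>>> carry_out(
  translation=[
    [-0.016,0,0.03],
    [-0.016,0,0.057],
    [-0.016,0,0.057],
    [-0.016,0,0.057],
    [-0.016,0,0.057],
    [-0.016,0,0.057],
    [-0.016,0,0.057],
    [-0.016,0,0.057],
  ],
  twist=[
    [0,0,0.003],
    [0,0,0.003],
    [0,0,0.003],
    [0,0,0.003],
    [0,0,0.003],
    [0,0,0.003],
    [0,0,0.003],
    [0,0,0.003],
  ],
  gripper=[1,1,1,-1,-1,-1,-1,-1],
  squeeze=40,
)

```text
clock: 9.3
ee_pos: [539.6, -222.7, 12.0]
eef_rot: [-0.09, 0.904, 0.339, 0.243]
wrist_force: [-3.1, 2.7, 2.0]
gripper_width: 0.623
```

Run:
```python
from go import *
s=st()
Xg,Rg=grasp(np.radians(30),-1)
show(s,Xg,Rg); show(s,np.array(s['ee_pos'])+[0,0,150],q(s['eef_rot']).as_matrix(),'up')
```

```text
t 9.3 q [-0.7122  0.697   1.8253  0.8411  0.7273 -0.5317] X [ 539.6 -222.7   12. ] z [ 0.3788  0.3277 -0.8655] x [0.6523 0.5689 0.5009] F [-3.1  2.7  2. ] g 0.623
 t [0.005, -0.004, 0.005] w [0.002, -0.001, -0.002] |mm| 2 deg 0
up t [0.301, 0.001, -0.519] w [0.0, 0.0, -0.0] |mm| 150 deg 0
```

```bash
cat >> go.py <<'E'
def grel(Xm,Rm):
    """vase pose in tool from measured grasp pose"""
    Bv=np.c_[up,np.cross(m,up),m]  # vase axes: x up, z=m
    return Rm.T@Bv, Rm.T@(foot-Xm)
def vplace(A,Rtv,ptv,c,z):
    # tool rotation such that Rt@Rtv[:,2]=up and tool z azimuth A
    zt=Rtv[:,2]
    be=np.arcsin(-(np.array([0,0,1.])@zt)) if False else None
    # solve: start from nominal place
    _,Rn=place(np.radians(30),-1,A)
    v=Rn@zt; ax=np.cross(v,up); n=np.linalg.norm(ax); Rc=R.from_rotvec(ax/n*np.arcsin(min(n,1))).as_matrix() if n>1e-9 else np.eye(3)
    Rt=Rc@Rn; return np.array([c[0],c[1],z])-Rt@ptv,Rt
E
python3 - <<'E'
from go import *
s=st()
Rtv,ptv=grel(np.array(s['ee_pos']),q(s['eef_rot']).as_matrix()); np.savez('grel.npz',Rtv=Rtv,ptv=ptv,foot=foot,m=m); print(Rtv,ptv)
X0=np.array(s['ee_pos']);R0=q(s['eef_rot']).as_matrix()
c=np.array([590.1,176.8])
for A in (30,40,50):
    f=np.array([np.cos(np.radians(50)),np.sin(np.radians(50))])
    Xp,Rp=vplace(np.radians(A),Rtv,ptv,c,88); Xh,_=vplace(np.radians(A),Rtv,ptv,c-220*f,128); Xk,_=vplace(np.radians(A),Rtv,ptv,c,110)
    print(A,Xh,Xp); path(s,[(X0+[-40,0,200],R0),(Xh+[0,0,60],Rp),(Xh,Rp),(Xk,Rp),(Xp,Rp)])
    print(np.degrees((R.from_matrix(R0).inv()*R.from_matrix(Rp)).magnitude()))
E
```

```text
t 9.3 q [-0.7122  0.697   1.8253  0.8411  0.7273 -0.5317] X [ 539.6 -222.7   12. ] z [ 0.3788  0.3277 -0.8655] x [0.6523 0.5689 0.5009] F [-3.1  2.7  2. ] g 0.623
[[ 0.5009 -0.0028 -0.8655]
 [ 0.0018 -1.      0.0042]
 [-0.8655 -0.0037 -0.5009]] [44.6568 -1.2361  7.3145]
30 [462.0455  17.2036 170.3202] [603.4588 185.7333 130.3202]
wp ok 6 [-0.7642  0.3212  1.8148  0.615   1.0437 -0.2371]
BAD 17 25 [-0.5871  0.0407  2.3493  1.4679  0.6474 -2.8557]
BAD 18 25 [-0.5851  0.0429  2.3663  1.5168  0.6732 -3.0205]
BAD 19 25 [-0.5831  0.0467  2.3808  1.5551  0.7018  3.1068]
BAD 20 25 [-0.581   0.0519  2.3928  1.5833  0.7319  2.9598]
jump 21 25 [-0.5897  0.0404  2.3299  1.4087  0.6258 -2.6824] [-0.5784  0.058   2.4022  1.6021  0.7625  2.8212]
wp BAD 25 [-0.5566  0.0839  2.4153  1.6035  0.8708  2.3396]
wp BAD 2 [-0.5566  0.2782  2.4546  1.7938  0.9009  2.0401]
wp BAD 6 [0.0468 0.469  2.163  2.3889 0.6234 1.9712]
wp BAD 2 [0.0468 0.523  2.1659 2.4393 0.666  1.9082]
171.96107041912575
40 [460.2913  19.3876 170.3202] [601.7046 187.9173 130.3202]
wp ok 6 [-0.7642  0.3212  1.8148  0.615   1.0437 -0.23
[... 339 characters left out ...]
  1.3635  0.7727 -2.6929] [-0.6494  0.124   2.3515  1.4617  0.9305  2.7743]
wp BAD 26 [-0.6071  0.1432  2.342   1.4196  1.0073  2.347 ]
wp BAD 2 [-0.6071  0.317   2.3775  1.5546  0.9897  2.0987]
wp BAD 6 [-0.0323  0.489   2.1185  2.0471  0.7096  2.1257]
wp BAD 2 [-0.0323  0.5406  2.1213  2.1011  0.7359  2.0537]
179.0255284190014
50 [458.1845  21.2338 170.3202] [599.5978 189.7636 130.3202]
wp ok 6 [-0.7642  0.3212  1.8148  0.615   1.0437 -0.2371]
wp ok 25 [-0.6275  0.2048  2.2586  1.2695  1.1296  2.3402]
wp ok 2 [-0.6275  0.3602  2.291   1.361   1.082   2.1369]
wp ok 6 [-0.0926  0.5183  2.0538  1.7693  0.8141  2.2327]
wp ok 2 [-0.0926  0.5668  2.0564  1.8159  0.8254  2.1645]
173.9062944608219
```

Run:
```python
from go import *
L=fit().x
s=st()
g=np.load('grel.npz'); Rtv,ptv=g['Rtv'],g['ptv']
X0=np.array(s['ee_pos']);R0=q(s['eef_rot']).as_matrix()
c=np.array([590.1,176.8]); f=np.array([np.cos(np.radians(50)),np.sin(np.radians(50))])
Xh,Rp=vplace(np.radians(50),Rtv,ptv,c-220*f,150)
Xl=X0+[-20,20,200]
Qa,Qb=ik(Xl,R0),ik(Xh,Rp); print(Qa,Qb,Xl,Xh)
K=4; W=[]
for k in range(1,K+1):
    Q=Qa+(Qb-Qa)*k/K; X=pos(Q,L); Rt=ori(Q); W.append((X,Rt)); vf=X+Rt@ptv; vz=Rt@Rtv[:,2]
    print(k,Q,X,'wrist',X-277*Rt[:,2],'vase foot',vf,'top',vf+115*vz)
path(s,[(Xl,R0)]+W)
np.savez('way.npz',X=np.array([Xl]+[w[0] for w in W]),R=np.array([R0]+[w[1] for w in W]))
Xs=[(Xl,R0)]+W; show(s,Xl,R0,'lift')
for a,b2 in zip(Xs[:-1],Xs[1:]): show(dict(ee_pos=a[0],eef_rot=R.from_matrix(a[1]).as_quat()[[3,0,1,2]]),*b2)
```

```text
t 9.3 q [-0.7122  0.697   1.8253  0.8411  0.7273 -0.5317] X [ 539.6 -222.7   12. ] z [ 0.3788  0.3277 -0.8655] x [0.6523 0.5689 0.5009] F [-3.1  2.7  2. ] g 0.623
[-0.7081  0.3281  1.8048  0.6208  1.0187 -0.19  ] [-0.6275  0.3009  2.2818  1.3261  1.0974  2.2122] [ 519.5764 -202.6665  211.9662] [458.1845  21.2338 192.3202]
1 [-0.688   0.3213  1.9241  0.7971  1.0384  0.4106] [ 505.9103 -134.1904  197.3593] wrist [ 393.1339 -262.4907  415.4179] vase foot [ 549.2614 -134.3498  210.3945] top [ 435.5806 -151.1245  214.8974]
2 [-0.6678  0.3145  2.0433  0.9734  1.0581  1.0111] [490.8603 -73.2291 190.8393] wrist [ 367.4377 -230.0719  382.9232] vase foot [528.4525 -97.6431 184.5111] top [427.3536 -65.4688 228.8825]
3 [-0.6477  0.3077  2.1626  1.1498  1.0778  1.6117] [474.923  -21.1835 190.0007] wrist [ 337.7881 -196.6858  354.6882] vase foot [491.3364 -50.7261 159.8827] top [436.1872 -11.352  252.7979]
4 [-0.6275  0.3009  2.2818  1.3261  1.0974  2.2122] [458.1607  21.2052 192.3417] wrist [ 304.5001 -162.8323  331.0774] vase foot [448.6629   8.2416 150.0215] top [448.6629   8.2416 265.0215]
wp ok 6 [-0.7081  0.3281  1.8048  0.6208  1.0187 -0.19  ]
wp ok 7 [-0.688   0.3212  1.9241  0.7971  1.0385  0.4106]
wp ok 7 [-0.6679  0.3144  2.0433  0.9734  1.0582  1.0112]
wp ok 7 [-0.6478  0.3076  2.1626  1.1497  1.0778  1.6117]
wp ok 7 [-0.6277  0.3008  2.2818  1.326   1.0975  2.2123]
lift t [0.394, -0.111, -0.697] w [0.0, 0.0, -0.0] |mm| 202 deg 0
 t [0.091, -0.243, 0.12] w [0.083, 0.063, 0.469] |mm| 71 deg 43
 t [-0.091, -0.209, 0.109] w [0.094, 0.007, 0.476] |mm| 63 deg 44
 t [-0.184, -0.072, 0.092] w [0.075, -0.038, 0.482] |mm| 54 deg 44
 t [-0.152, 0.074, 0.069] w [0.043, -0.062, 0.487] |mm| 46 deg 44
```

>>> carry_out(
  translation=[
    [0.03,0,-0.04],
    [0.08,-0.02,-0.14],
    [0.16,-0.04,-0.27],
    [0.24,-0.07,-0.42],
    [0.32,-0.09,-0.57],
    [0.394,-0.111,-0.697],
    [0.394,-0.111,-0.697],
  ],
  twist=[
    [0,0,0],
    [0,0,0],
    [0,0,0],
    [0,0,0],
    [0,0,0],
    [0,0,0],
    [0,0,0],
  ],
  gripper=[-1,-1,-1,-1,-1,-1,-1],
)

```text
clock: 10.0
ee_pos: [520.6, -203.4, 217.2]
eef_rot: [-0.087, 0.904, 0.34, 0.245]
wrist_force: [1.2, -0.7, -3.3]
gripper_width: 0.6
```

```bash
cat > nxt.py <<'E'
import sys
from go import *
from cell import eyes
s=st(); w=np.load('way.npz')
for k in sys.argv[2:]: show(s,w['X'][int(k)],w['R'][int(k)],k)
if sys.argv[1]!='-':
    p=eyes.snapshot('wrist'); cv2.imwrite(f'pics/{sys.argv[1]}.png',p['image'][:,:,::-1]); pickle.dump((s,p),open(f'pics/{sys.argv[1]}.pkl','wb'))
E
python3 nxt.py w6 1
```

```text
t 10.0 q [-0.7077  0.3205  1.8011  0.6192  1.0214 -0.1871] X [ 520.6 -203.4  217.2] z [ 0.3836  0.3232 -0.8651] x [0.6495 0.5715 0.5015] F [ 1.2 -0.7 -3.3] g 0.6
1 t [0.08, -0.248, 0.136] w [0.086, 0.061, 0.471] |mm| 74 deg 43
```

View pics/w6.png

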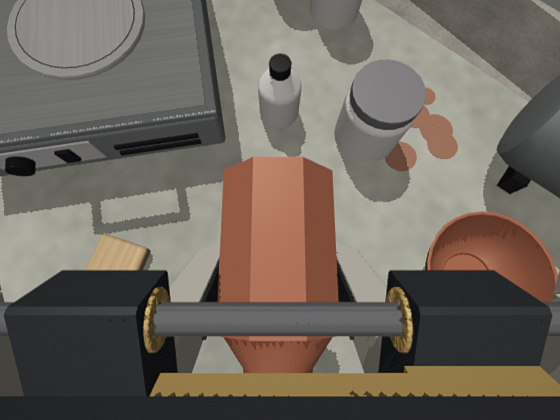

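>>> carry_out(
  translation=[
    [0.08,-0.248,0.136],
    [0.08,-0.248,0.136],
    [0.08,-0.248,0.136],
    [0.08,-0.248,0.136],
    [0.08,-0.248,0.136],
    [0.08,-0.248,0.136],
  ],
  twist=[
    [0.086,0.061,0.471],
    [0.086,0.061,0.471],
    [0.086,0.061,0.471],
    [0.086,0.061,0.471],
    [0.086,0.061,0.471],
    [0.086,0.061,0.471],
  ],
  gripper=[-1,-1,-1,-1,-1,-1],
)

```text
clock: 10.65
ee_pos: [504.0, -133.3, 190.7]
eef_rot: [-0.248, 0.945, -0.002, 0.212]
wrist_force: [-0.0, 0.0, -2.7]
gripper_width: 0.599
```

```bash
python3 nxt.py - 1 2
```

```text
t 10.65 q [-0.6893  0.3321  1.9293  0.7997  1.0349  0.4074] X [ 504.  -133.3  190.7] z [ 0.4014  0.4683 -0.7872] x [ 0.9103 -0.1091  0.3992] F [-0.   0.  -2.7] g 0.599
1 t [0.018, -0.009, -0.02] w [-0.003, 0.004, -0.006] |mm| 7 deg 1
2 t [-0.074, -0.216, 0.091] w [0.092, 0.011, 0.47] |mm| 62 deg 43
```

>>> carry_out(
  translation=[
    [-0.074,-0.216,0.091],
    [-0.074,-0.216,0.091],
    [-0.074,-0.216,0.091],
    [-0.074,-0.216,0.091],
    [-0.074,-0.216,0.091],
    [-0.074,-0.216,0.091],
  ],
  twist=[
    [0.092,0.011,0.47],
    [0.092,0.011,0.47],
    [0.092,0.011,0.47],
    [0.092,0.011,0.47],
    [0.092,0.011,0.47],
    [0.092,0.011,0.47],
  ],
  gripper=[-1,-1,-1,-1,-1,-1],
)

```text
clock: 11.25
ee_pos: [490.9, -73.4, 191.2]
eef_rot: [-0.373, 0.86, -0.328, 0.117]
wrist_force: [-0.4, 0.3, -3.0]
gripper_width: 0.598
```

```bash
python3 nxt.py - 2 3
```

```text
t 11.25 q [-0.6674  0.3133  2.0428  0.9718  1.0577  1.0086] X [490.9 -73.4 191.2] z [ 0.4453  0.5652 -0.6944] x [ 0.7576 -0.6512 -0.0443] F [-0.4  0.3 -3. ] g 0.598
2 t [-0.0, 0.001, 0.001] w [0.001, -0.0, 0.003] |mm| 0 deg 0
3 t [-0.184, -0.072, 0.093] w [0.076, -0.039, 0.485] |mm| 55 deg 44
```

>>> carry_out(
  translation=[
    [-0.184,-0.072,0.093],
    [-0.184,-0.072,0.093],
    [-0.184,-0.072,0.093],
    [-0.184,-0.072,0.093],
    [-0.184,-0.072,0.093],
    [-0.184,-0.072,0.093],
  ],
  twist=[
    [0.076,-0.039,0.485],
    [0.076,-0.039,0.485],
    [0.076,-0.039,0.485],
    [0.076,-0.039,0.485],
    [0.076,-0.039,0.485],
    [0.076,-0.039,0.485],
  ],
  gripper=[-1,-1,-1,-1,-1,-1],
)

```text
clock: 11.85
ee_pos: [475.3, -21.2, 190.4]
eef_rot: [-0.449, 0.657, -0.605, -0.036]
wrist_force: [0.1, -0.0, -2.2]
gripper_width: 0.602
```

```bash
python3 nxt.py - 3 4
```

```text
t 11.85 q [-0.647   0.3072  2.1612  1.1486  1.0783  1.6108] X [475.3 -21.2 190.4] z [ 0.4945  0.6337 -0.5948] x [ 0.2664 -0.7619 -0.5903] F [ 0.1 -0.  -2.2] g 0.602
3 t [0.001, 0.002, 0.0] w [0.0, 0.0, 0.002] |mm| 1 deg 0
4 t [-0.152, 0.075, 0.069] w [0.043, -0.062, 0.489] |mm| 46 deg 45
```

>>> carry_out(
  translation=[
    [-0.152,0.075,0.069],
    [-0.152,0.075,0.069],
    [-0.152,0.075,0.069],
    [-0.152,0.075,0.069],
    [-0.152,0.075,0.069],
    [-0.152,0.075,0.069],
    [-0.152,0.075,0.069],
  ],
  twist=[
    [0.043,-0.062,0.489],
    [0.043,-0.062,0.489],
    [0.043,-0.062,0.489],
    [0.043,-0.062,0.489],
    [0.043,-0.062,0.489],
    [0.043,-0.062,0.489],
    [0.043,-0.062,0.489],
  ],
  gripper=[-1,-1,-1,-1,-1,-1,-1],
)

```text
clock: 12.55
ee_pos: [458.5, 21.2, 192.9]
eef_rot: [0.452, -0.367, 0.785, 0.212]
wrist_force: [-0.3, -0.5, -3.1]
gripper_width: 0.599
```

```bash
python3 nxt.py w7 4
python3 - <<'E'
from h import *
from cell import eyes
for n in ('scene','side'):
    p=eyes.snapshot(n); cv2.imwrite(f'pics/{n}7.png',p['image'][:,:,::-1]); pickle.dump(p,open(f'pics/{n}7.pkl','wb'))
E
```

```text
t 12.55 q [-0.627   0.2998  2.2805  1.325   1.0978  2.2102] X [458.5  21.2 192.9] z [ 0.5545  0.6645 -0.501 ] x [-0.3211 -0.3845 -0.8655] F [-0.3 -0.5 -3.1] g 0.599
4 t [0.002, 0.001, 0.0] w [0.0, -0.0, 0.003] |mm| 1 deg 0
```

View pics/w7.png

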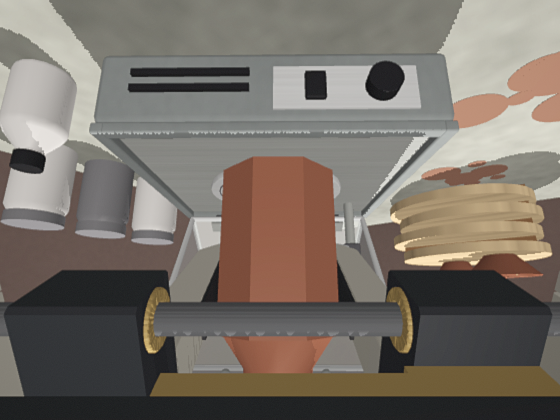

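View pics/side7.png

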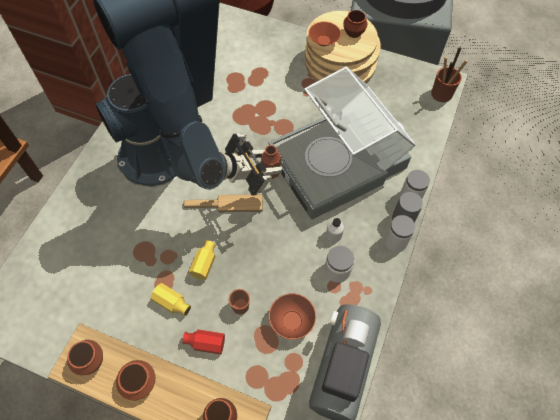

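View pics/scene7.png

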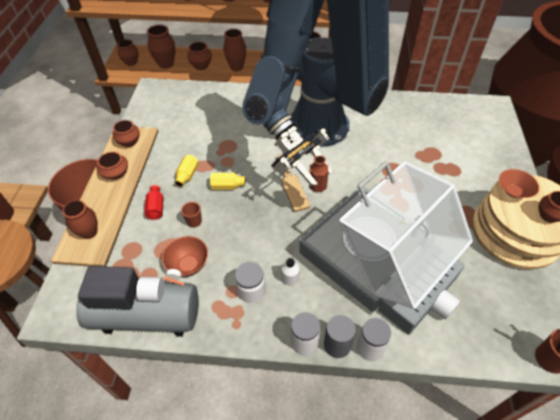

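```bash
cat > chk.py <<'E'
from go import *
from scipy.optimize import minimize
a=28/np.cos(np.pi/8); k=(np.arange(8)+.5)*np.pi/4
pts=np.r_[np.c_[a*np.cos(k),a*np.sin(k),0*k],np.c_[a*np.cos(k),a*np.sin(k),80+0*k]]
g=np.load('grel.npz'); Rtv,ptv=g['Rtv'],g['ptv']
for nm in ('w6','w7'):
    s,p=pickle.load(open(f'pics/{nm}.pkl','rb')); T=p['tool_from_camera']; K=p['intrinsics']
    hsv=cv2.cvtColor(p['image'],cv2.COLOR_RGB2HSV); M=((hsv[...,1]>90)&((hsv[...,0]<14)|(hsv[...,0]>172))).astype(np.float32)
    o=(200,140);w,h=150,125;S=6; Tm=M[o[1]:o[1]+h,o[0]:o[0]+w]
    def sil(x): # dx along, dy lateral(tool y), dz (tool z), tilt about tool y, yaw about tool z
        Rr=R.from_rotvec([0,x[2],x[3]]).as_matrix()
        X=(pts@Rtv.T)@Rr.T+ptv+[x[0],x[1],0]; c=(X-T[:3,3])@T[:3,:3]; uv=np.c_[K[0,0]*c[:,0]/c[:,2]+K[0,2],K[1,1]*c[:,1]/c[:,2]+K[1,2]]
        big=np.zeros((h*S,w*S),np.uint8); cv2.fillConvexPoly(big,cv2.convexHull(((uv-o+.5)*S).astype(np.float32)).astype(np.int32),1)
        return cv2.resize(big.astype(np.float32),(w,h),interpolation=cv2.INTER_AREA)
    cost=lambda x:np.abs(sil(x)-Tm).sum()
    x0=np.zeros(4); r=minimize(cost,x0,method='Nelder-Mead',options=dict(initial_simplex=[x0]+[x0+d for d in np.diag([4,4,.05,.05])],xatol=.01,fatol=.05,maxiter=800))
    print(nm,cost(x0),r.x,r.fun)
    im=cv2.resize(p['image'][o[1]:o[1]+h,o[0]:o[0]+w],None,fx=4,fy=4)
    for x,col in((x0,(255,255,0)),(r.x,(0,255,0))):
        c,_=cv2.findContours((cv2.resize(sil(x),None,fx=4,fy=4)>.5).astype(np.uint8),0,1); cv2.drawContours(im,c,-1,col,1)
    cv2.imwrite(f'pics/ov_{nm}.png',im[:,:,::-1])
p=pickle.load(open('pics/side7.pkl','rb')); im=p['image'][110:210,270:400]; cv2.imwrite('pics/c7.png',cv2.resize(im,None,fx=6,fy=6,interpolation=2)[:,:,::-1])
E
python3 chk.py
```

```text
w6 316.80554 [ 0.26  0.58  0.02 -0.  ] 92.77778625488281
w7 918.8611 [-0.7   1.58  0.02 -0.  ] 111.5
```

View pics/ov_w7.png

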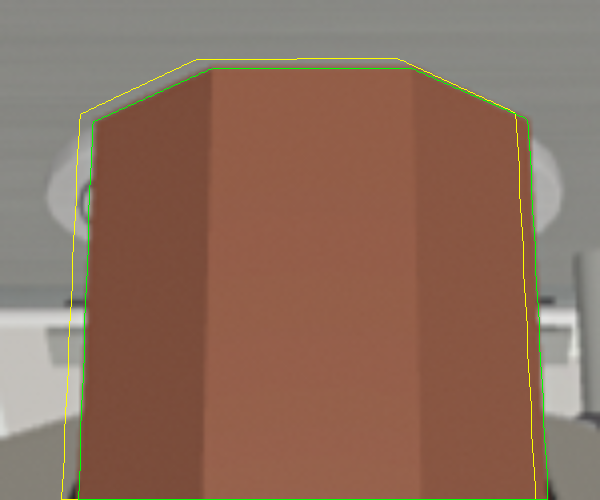

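View pics/c7.png

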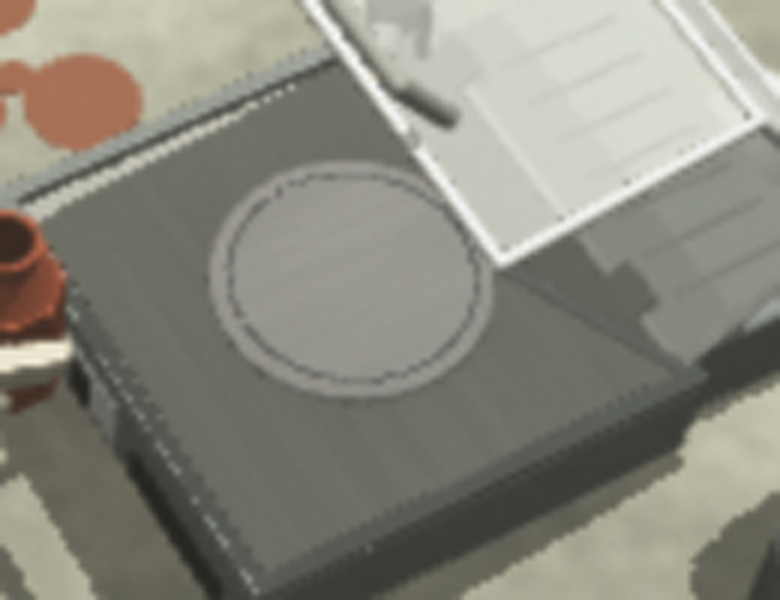

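```bash
cat > place.py <<'E'
from go import *
g=np.load('grel.npz'); x=np.array([-.7,1.58,.01,0]); Rr=R.from_rotvec([0,x[2],x[3]]).as_matrix()
Rtv=Rr@g['Rtv']; ptv=g['ptv']+[x[0],x[1],0]
E
python3 - <<'E'
from place import *
p=pickle.load(open('pics/side7.pkl','rb'))
c7=np.array([(208,275),(225,215),(280,172),(350,160),(490,310),(470,345),(440,372),(362,398),(290,385),(235,345)])/6.+[270,110]-.42
X=np.array([atz(p,u,88)[:2] for u in c7]); A=np.c_[2*X,np.ones(len(X))]; c=np.linalg.lstsq(A,(X**2).sum(1),rcond=None)[0]; print('disc',c[:2],np.sqrt(c[2]+c[:2]@c[:2]))
s,w=pickle.load(open('pics/w6.pkl','rb'))
u=[(9,30),(20,58),(45,72),(75,76),(110,64),(138,36),(143,15)]
X=np.array([atz(w,v,88,s)[:2] for v in u]); A=np.c_[2*X,np.ones(len(X))]; c=np.linalg.lstsq(A,(X**2).sum(1),rcond=None)[0]; print('disc w6',c[:2],np.sqrt(c[2]+c[:2]@c[:2]))
E
```

```text
disc [588.43 172.05] 79.524478933544
disc w6 [588.96 171.88] 78.16940144500158
```

Run:
```python
from place import *
import cv2
from scipy.optimize import minimize
t=np.linspace(0,2*np.pi,180,endpoint=False)
def run(p,s,tag,sel=None):
    G=cv2.GaussianBlur(cv2.cvtColor(p['image'],cv2.COLOR_RGB2GRAY).astype(np.float32),(0,0),.8)
    def I(c,r):
        uv=proj(p,np.c_[c[0]+r*np.cos(t),c[1]+r*np.sin(t),88+0*t],s).astype(np.float32); v=cv2.remap(G,uv[:,:1],uv[:,1:],cv2.INTER_CUBIC)[:,0]
        inside=(uv[:,0]>2)&(uv[:,0]<557)&(uv[:,1]>2)&(uv[:,1]<417); return v,inside
    def cost(c):
        a,i=I(c,77.5); b2,j=I(c,82.5); d=np.clip(a-b2,-10,25); ok_=i&j
        return -np.median(d[ok_])-d[ok_].mean()
    best=min(((cost(np.array([x,y])),x,y) for x in np.arange(578,602,.5) for y in np.arange(162,187,.5)))
    print(tag,best)
run(pickle.load(open('pics/side7.pkl','rb')),None,'side7'); run(pickle.load(open('pics/side4.pkl','rb')),None,'side4')
run(pickle.load(open('pics/scene7.pkl','rb')),None,'scene7')
for n in('w2','w3','w6'):
    s,p=pickle.load(open(f'pics/{n}.pkl','rb')); run(p,s,n)
p=pickle.load(open('pics/side1.pkl','rb')); run(p,None,'side1'); run(pickle.load(open('pics/scene1.pkl','rb')),None,'scene1')
```

```text
side7 (np.float32(-37.19685), np.float64(589.5), np.float64(173.0))
side4 (np.float32(-35.22297), np.float64(589.5), np.float64(173.0))
scene7 (np.float32(-14.759995), np.float64(588.0), np.float64(176.5))
w2 (np.float32(-20.455269), np.float64(588.5), np.float64(174.5))
w3 (np.float32(-13.465255), np.float64(589.0), np.float64(175.0))
w6 (np.float32(-50.0), np.float64(588.0), np.float64(174.0))
side1 (np.float32(-9.952217), np.float64(588.0), np.float64(172.5))
scene1 (np.float32(-12.580017), np.float64(588.5), np.float64(176.5))
```

```bash
cat >> place.py <<'E'
c=np.array([588.8,174.4]); f=np.array([np.cos(np.radians(50)),np.sin(np.radians(50))])
E
python3 - <<'E'
from place import *
s=st()
tg=[(200,118),(110,115),(0,112),(0,104)]
W=[vplace(np.radians(50),Rtv,ptv,c-d*f,z) for d,z in tg]
path(s,W)
for w,t in zip(W,tg): show(s,*w,t)
E
```

```text
t 12.7 q [-0.627   0.2996  2.2803  1.3255  1.0981  2.2122] X [458.7  21.1 193.2] z [ 0.5549  0.6645 -0.5005] x [-0.3222 -0.383  -0.8657] F [ 0.1 -0.2 -2.4] g 0.599
wp ok 2 [-0.5843  0.4018  2.2819  1.4208  1.0653  2.1016]
wp ok 3 [-0.343   0.444   2.2064  1.6112  0.9572  2.1476]
wp ok 3 [-0.1043  0.5185  2.0577  1.7703  0.829   2.2233]
wp ok 2 [-0.1043  0.536   2.0589  1.7871  0.8329  2.1984]
(200, 118) t [0.083, -0.007, 0.123] w [-0.0, -0.006, 0.002] |mm| 37 deg 1
(110, 115) t [-0.087, -0.007, 0.441] w [-0.0, -0.006, 0.002] |mm| 112 deg 1
(0, 112) t [-0.297, -0.008, 0.828] w [-0.0, -0.006, 0.002] |mm| 220 deg 1
(0, 104) t [-0.269, -0.008, 0.844] w [-0.0, -0.006, 0.002] |mm| 221 deg 1
```

>>> carry_out(
  translation=[
    [0.04,-0.003,0.06],
    [0.083,-0.007,0.123],
    [0.02,-0.007,0.24],
    [-0.05,-0.007,0.37],
    [-0.12,-0.007,0.5],
    [-0.19,-0.007,0.63],
    [-0.25,-0.008,0.74],
    [-0.297,-0.008,0.828],
  ],
  twist=[
    [0,-0.006,0.002],
    [0,-0.006,0.002],
    [0,-0.006,0.002],
    [0,-0.006,0.002],
    [0,-0.006,0.002],
    [0,-0.006,0.002],
    [0,-0.006,0.002],
    [0,-0.006,0.002],
  ],
  gripper=[-1,-1,-1,-1,-1,-1,-1,-1],
)

```text
clock: 13.5
ee_pos: [600.1, 187.5, 154.0]
eef_rot: [0.456, -0.364, 0.783, 0.215]
wrist_force: [-0.4, -0.9, -3.0]
gripper_width: 0.6
```

>>> carry_out(
  translation=[
    [0,0,0],
    [0,0,0],
  ],
  twist=[
    [0,0,0],
    [0,0,0],
  ],
  gripper=[-1,-1],
)

```text
clock: 13.7
ee_pos: [598.9, 186.1, 153.7]
eef_rot: [0.455, -0.363, 0.784, 0.216]
wrist_force: [-0.5, -0.2, -2.6]
gripper_width: 0.6
```

Run:
```python
from place import *
from cell import eyes
s=st()
Rn=q(s['eef_rot']).as_matrix(); vf=Rn@ptv+s['ee_pos']; print('foot',vf,'axis',Rn@Rtv[:,2],'err',vf[:2]-c)
for z in (104,96,90,88,87): show(s,*vplace(np.radians(50),Rtv,ptv,c,z),z)
for n in ('side','scene','wrist'):
    p=eyes.snapshot(n); cv2.imwrite(f'pics/{n}8.png',p['image'][:,:,::-1]); pickle.dump((s,p),open(f'pics/{n}8.pkl','wb'))
    if n!='wrist': print(n,proj(p,[vf,vf+[0,0,115]]), [ (round(d['conf'],2),d['centre']) for d in eyes.tip_of(p,'vase')])
p=pickle.load(open('pics/side8.pkl','rb'))[1]; cv2.imwrite('pics/c8.png',cv2.resize(p['image'][110:210,270:400],None,fx=6,fy=6,interpolation=2)[:,:,::-1])
```

```text
t 13.7 q [-0.1038  0.519   2.0575  1.7701  0.8294  2.2259] X [598.9 186.1 153.7] z [ 0.5573  0.6688 -0.4921] x [-0.3211 -0.373  -0.8705] F [-0.5 -0.2 -2.6] g 0.6
foot [588.5806 174.7955 111.8162] axis [ 0.002  -0.0017  1.    ] err [-0.2194  0.3955]
104 t [0.028, -0.001, 0.015] w [0.001, 0.0, -0.002] |mm| 8 deg 0
96 t [0.055, -0.002, 0.031] w [0.001, 0.0, -0.002] |mm| 16 deg 0
90 t [0.076, -0.002, 0.042] w [0.001, 0.0, -0.002] |mm| 22 deg 0
88 t [0.083, -0.002, 0.046] w [0.001, 0.0, -0.002] |mm| 24 deg 0
87 t [0.087, -0.002, 0.048] w [0.001, 0.0, -0.002] |mm| 25 deg 0
side [[328.739  150.9022]
 [332.0445 129.8166]] [(0.91, [152.7, 291.4]), (0.64, [195.1, 272.1]), (0.59, [329.4, 147.7]), (0.55, [221.4, 344.4])]
scene [[369.8124 233.2879]
 [375.9766 209.5046]] [(0.91, [152.8, 215.2]), (0.88, [191.6, 158.9]), (0.82, [211.4, 184.9])]
```

View pics/c8.png

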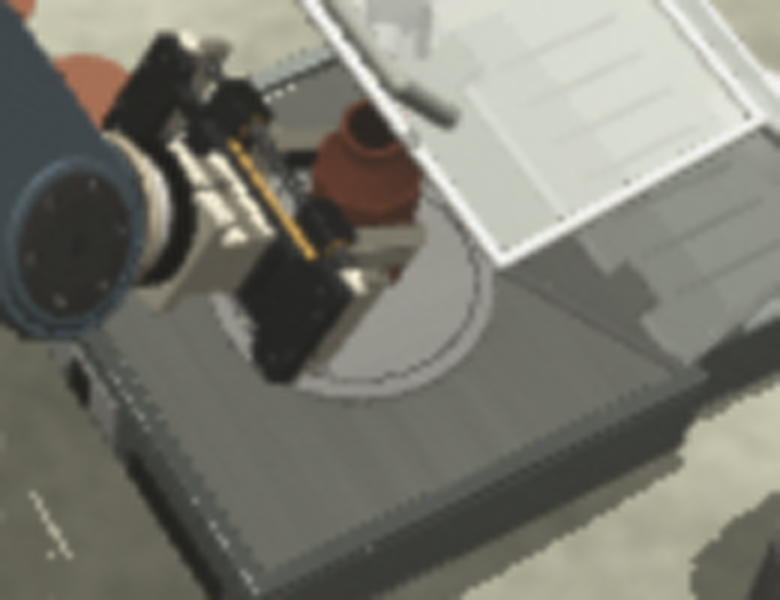

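View pics/wrist8.png

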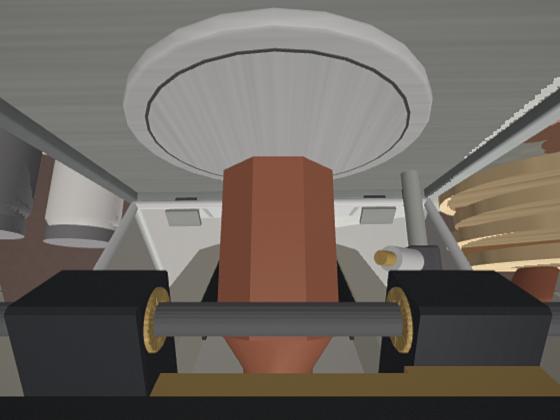

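>>> carry_out(
  translation=[
    [0.015,0,0.008],
    [0.028,-0.001,0.015],
    [0.042,-0.001,0.023],
    [0.055,-0.002,0.031],
    [0.066,-0.002,0.037],
    [0.073,-0.002,0.04],
    [0.073,-0.002,0.04],
  ],
  twist=[
    [0.001,0,-0.002],
    [0.001,0,-0.002],
    [0.001,0,-0.002],
    [0.001,0,-0.002],
    [0.001,0,-0.002],
    [0.001,0,-0.002],
    [0.001,0,-0.002],
  ],
  gripper=[-1,-1,-1,-1,-1,-1,-1],
)

```text
clock: 14.65
ee_pos: [599.2, 185.2, 132.8]
eef_rot: [0.456, -0.363, 0.784, 0.215]
wrist_force: [0.0, 0.4, -3.4]
gripper_width: 0.601
```

```bash
cat > pl.py <<'E'
from place import *
s=st()
Rn=q(s['eef_rot']).as_matrix(); vf=Rn@ptv+s['ee_pos']; print('foot',vf,'axis',Rn@Rtv[:,2],'err',vf[:2]-c)
for z in (89,88,87,86): show(s,*vplace(np.radians(50),Rtv,ptv,c,z),z)
E
python3 pl.py
```

```text
t 14.65 q [-0.1049  0.5652  2.0605  1.8156  0.8395  2.1589] X [599.2 185.2 132.8] z [ 0.5593  0.6672 -0.4919] x [-0.3207 -0.3731 -0.8706] F [ 0.   0.4 -3.4] g 0.601
foot [588.9758 173.8995  90.9241] axis [ 0.0006 -0.0009  1.    ] err [ 0.1758 -0.5005]
89 t [0.006, 0.002, 0.005] w [-0.001, 0.0, -0.001] |mm| 2 deg 0
88 t [0.01, 0.002, 0.007] w [-0.001, 0.0, -0.001] |mm| 3 deg 0
87 t [0.013, 0.002, 0.009] w [-0.001, 0.0, -0.001] |mm| 4 deg 0
86 t [0.017, 0.002, 0.011] w [-0.001, 0.0, -0.001] |mm| 5 deg 0
```

>>> carry_out(
  translation=[
    [0.003,0.001,0.002],
    [0.005,0.001,0.003],
    [0.007,0.001,0.005],
    [0.01,0.002,0.007],
    [0.01,0.002,0.007],
  ],
  twist=[
    [0,0,0],
    [0,0,0],
    [0,0,0],
    [0,0,0],
    [0,0,0],
  ],
  gripper=[-1,-1,-1,-1,-1],
)

```text
clock: 15.15
ee_pos: [599.5, 185.8, 131.0]
eef_rot: [0.457, -0.363, 0.783, 0.214]
wrist_force: [-2.0, -1.2, 3.8]
gripper_width: 0.602
```

```bash
python3 pl.py
```

```text
t 15.15 q [-0.1038  0.5704  2.0607  1.8235  0.8418  2.1493] X [599.5 185.8 131. ] z [ 0.5604  0.6677 -0.4901] x [-0.3187 -0.3723 -0.8717] F [-2.  -1.2  3.8] g 0.602
foot [589.3356 174.553   89.0619] axis [-0.0016 -0.0018  1.    ] err [0.5356 0.153 ]
89 t [0.001, 0.001, -0.001] w [-0.001, 0.002, -0.001] |mm| 1 deg 0
88 t [0.005, 0.001, 0.001] w [-0.001, 0.002, -0.001] |mm| 1 deg 0
87 t [0.008, 0.001, 0.003] w [-0.001, 0.002, -0.001] |mm| 2 deg 0
86 t [0.012, 0.001, 0.005] w [-0.001, 0.002, -0.001] |mm| 3 deg 0
```

>>> carry_out(
  translation=[
    [0,0,0],
    [0,0,0],
    [0,0,0],
    [0,0,0],
    [0,0,0],
    [0,0,0],
    [0,0,0],
  ],
  twist=[
    [0,0,0],
    [0,0,0],
    [0,0,0],
    [0,0,0],
    [0,0,0],
    [0,0,0],
    [0,0,0],
  ],
  gripper=[0.3,0.4,0.6,0.8,0.8,0.8,0.8],
  squeeze=5,
)

```text
clock: 15.85
ee_pos: [599.1, 185.8, 130.1]
eef_rot: [0.456, -0.363, 0.784, 0.214]
wrist_force: [0.2, -0.2, -0.2]
gripper_width: 0.9
```

Run:
```python
from place import *
from cell import eyes
s=st()
p=eyes.snapshot('wrist'); cv2.imwrite(f'pics/w9.png',p['image'][:,:,::-1]); pickle.dump((s,p),open(f'pics/w9.pkl','wb'))
X=np.array(s['ee_pos']); Rn=q(s['eef_rot']).as_matrix()
path(s,[(X-150*Rn[:,2],Rn),(X-200*Rn[:,2],Rn)])
```

```text
t 15.85 q [-0.1037  0.5712  2.0611  1.8229  0.8407  2.1496] X [599.1 185.8 130.1] z [ 0.5595  0.6672 -0.4917] x [-0.3204 -0.373  -0.8707] F [ 0.2 -0.2 -0.2] g 0.9
wp ok 4 [-0.3947  0.3167  2.2116  1.4862  0.9864  2.2956]
wp ok 2 [-0.5113  0.2349  2.2338  1.3632  1.0643  2.3526]
```

View pics/w9.png

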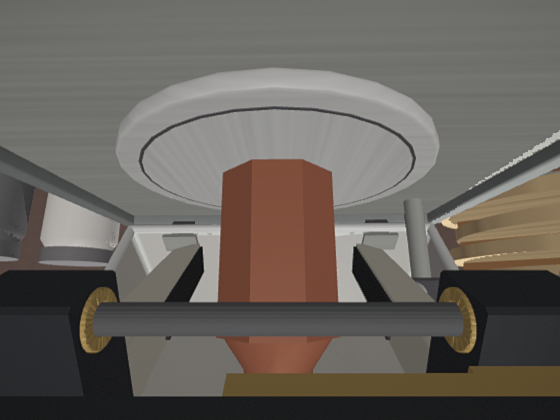

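>>> carry_out(
  translation=[
    [0,0,-0.04],
    [0,0,-0.12],
    [0,0,-0.25],
    [0,0,-0.4],
    [0,0,-0.55],
    [0,0,-0.68],
    [0,0,-0.68],
  ],
  twist=[
    [0,0,0],
    [0,0,0],
    [0,0,0],
    [0,0,0],
    [0,0,0],
    [0,0,0],
    [0,0,0],
  ],
  gripper=[0.8,0.8,0.8,0.8,0.8,0.8,0.8],
)

```text
clock: 16.6
ee_pos: [503.2, 70.1, 215.4]
eef_rot: [0.457, -0.362, 0.784, 0.213]
wrist_force: [-0.4, 0.1, 0.2]
gripper_width: 0.902
```

Run:
```python
from place import *
from cell import eyes
s=st()
for n in ('side','scene','wrist'):
    p=eyes.snapshot(n); cv2.imwrite(f'pics/{n}10.png',p['image'][:,:,::-1]); pickle.dump((s,p),open(f'pics/{n}10.pkl','wb'))
p=pickle.load(open('pics/side10.pkl','rb'))[1]; a=cv2.resize(p['image'][110:210,270:400],None,fx=5,fy=5,interpolation=2)
cv2.imwrite('pics/c10.png',a[:,:,::-1])
```

```text
t 16.6 q [-0.4461  0.278   2.2238  1.4335  1.017   2.3201] X [503.2  70.1 215.4] z [ 0.5625  0.6649 -0.4914] x [-0.3196 -0.3733 -0.8709] F [-0.4  0.1  0.2] g 0.902
```

View pics/c10.png

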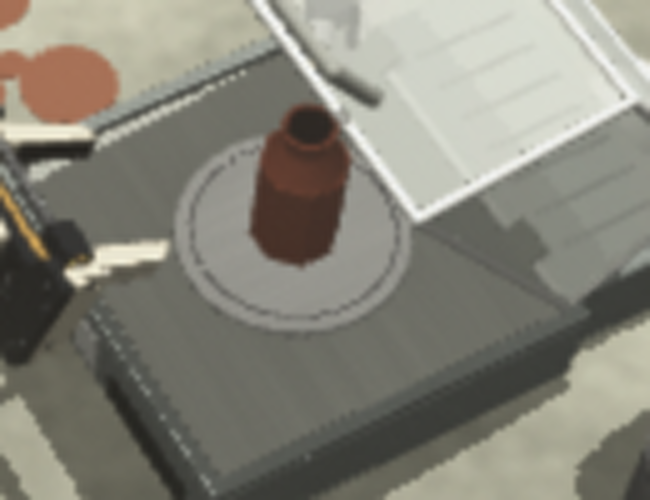

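View pics/wrist10.png

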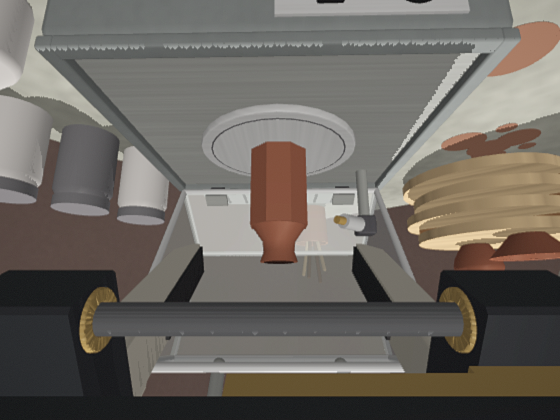

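Run:
```python
from place import *
from scipy.optimize import minimize
a=28/np.cos(np.pi/8); k=(np.arange(8)+.5)*np.pi/4+np.radians(50); t=np.linspace(0,2*np.pi,24)
def ring(r,z,ph=t): return np.c_[r*np.cos(ph),r*np.sin(ph),z+0*ph]
parts=[np.r_[ring(a,0,k),ring(a,80,k)],np.r_[ring(a,80,k),ring(15.5,93)],np.r_[ring(15.5,90),ring(15.5,110)],np.r_[ring(18.5,110),ring(18.5,115)]]
for n,o,w,h in (('side',(310,120),40,60),('wrist',(235,120),90,150)):
    s,p=pickle.load(open(f'pics/{n}10.pkl','rb')); hsv=cv2.cvtColor(p['image'],cv2.COLOR_RGB2HSV); M=((hsv[...,1]>80)&((hsv[...,0]<14)|(hsv[...,0]>172))).astype(np.float32)[o[1]:o[1]+h,o[0]:o[0]+w]; S=6
    s=s if n=='wrist' else None
    def sil(x):
        big=np.zeros((h*S,w*S),np.uint8); Rr=R.from_rotvec([x[2],x[3],0]).as_matrix()
        for pt in parts:
            uv=proj(p,pt@Rr.T+[x[0],x[1],88.],s); cv2.fillConvexPoly(big,cv2.convexHull(((uv-o+.5)*S).astype(np.float32)).astype(np.int32),1)
        return cv2.resize(big.astype(np.float32),(w,h),interpolation=cv2.INTER_AREA)
    cost=lambda x:np.abs(sil(x)-M).sum()
    x0=np.array([588.8,174.4,0,0]); r=minimize(cost,x0,method='Nelder-Mead',options=dict(initial_simplex=[x0]+[x0+d for d in np.diag([5,5,.05,.05])],xatol=.005,fatol=.05,maxiter=600)); print(n,np.round(r.x,3),cost(x0),r.fun,M.sum())
```

```text
side [587.53 177.06   0.06   0.03] 100.30555 80.77777862548828 405.0
wrist [591.61 176.84  -0.02   0.01] 343.3889 153.5 5910.0
```

```bash
cat > hood.py <<'E'
from go import *
yaw=np.radians(50); xb=np.array([np.cos(yaw),np.sin(yaw),0]);yl=np.cross(up,xb)
Rl=q([-0.02741661828280819, 0.3417497916058191, 0.9367666975228173, -0.07016810807987318]).as_matrix()@Rz(np.pi)
Xl=np.array([563.7647076991278, 146.41068768957967, 327.5115279915361])
E
python3 - <<'E'
from hood import *
L=fit().x
s=st(); Qc=np.array(s['qpos']); X0=np.array(s['ee_pos'])
pre=Xl-90*Rl[:,2]; Qp=ik(pre,Rl); print('pre',pre,Qp,ok(Qp))
Rc=q(s['eef_rot']).as_matrix()
# intermediate: back/up
Qa=ik(X0+[-60,-70,180],Rc); print('a',Qa,ok(Qa))
W=[(X0+np.array([-60,-70,180]),Rc)]
for k in (1/3,2/3,1.):
    Q=Qa+(Qp-Qa)*k; X=pos(Q,L); W.append((X,ori(Q))); print(k,Q,X,'wrist',X-277*ori(Q)[:,2],'zt',ori(Q)[:,2])
path(s,W+[(Xl,Rl)]); np.savez('way.npz',X=np.array([w[0] for w in W]),R=np.array([w[1] for w in W]))
show(s,*W[0],'0')
E
```

```text
t 16.75 q [-0.4401  0.2835  2.2224  1.4376  1.0148  2.3182] X [504.1  72.3 213.6] z [ 0.56    0.6669 -0.4917] x [-0.3203 -0.373  -0.8708] F [-0.4  0.8 -0.2] g 0.899
pre [572.704  156.5558 416.49  ] [ 0.2293  0.3959  1.1217 -0.0887  1.7464  2.4896] True
a [-0.7011 -0.0941  2.0798  1.093   1.3734  2.7796] True
0.3333333333333333 [-0.391   0.0692  1.7604  0.6991  1.4977  2.6829] [466.3896  50.748  383.4179] wrist [ 430.6091 -126.8048  592.9978] zt [ 0.1292  0.641  -0.7566]
0.6666666666666666 [-0.0808  0.2326  1.4411  0.3052  1.6221  2.5863] [511.1662  88.8142 385.9296] wrist [545.5293   2.625  646.9269] zt [-0.1241  0.3112 -0.9422]
1.0 [ 0.2293  0.3959  1.1217 -0.0887  1.7464  2.4896] [572.7083 156.5606 416.5325] wrist [600.2215 187.7849 690.3884] zt [-0.0993 -0.1127 -0.9886]
wp ok 6 [-0.7011 -0.0941  2.0798  1.093   1.3734  2.7796]
wp ok 6 [-0.391   0.0692  1.7604  0.6991  1.4978  2.6829]
wp ok 6 [-0.0809  0.2326  1.441   0.3052  1.6222  2.5863]
wp ok 5 [ 0.2293  0.3959  1.1216 -0.0887  1.7465  2.4896]
wp ok 3 [ 0.2165  0.3982  1.3231 -0.0889  1.5424  2.4949]
0 t [-0.446, 0.006, -0.675] w [-0.0, -0.0, -0.0] |mm| 202 deg 0
```

>>> carry_out(
  translation=[
    [-0.05,0,-0.07],
    [-0.13,0,-0.2],
    [-0.21,0,-0.33],
    [-0.29,0,-0.45],
    [-0.37,0,-0.57],
    [-0.446,0.006,-0.675],
  ],
  twist=[
    [0,0,0],
    [0,0,0],
    [0,0,0],
    [0,0,0],
    [0,0,0],
    [0,0,0],
  ],
  gripper=[0.8,0.8,0.8,0.8,0.8,0.8],
)

```text
clock: 17.35
ee_pos: [443.9, 2.6, 394.8]
eef_rot: [0.456, -0.363, 0.784, 0.215]
wrist_force: [-0.3, -0.5, 0.5]
gripper_width: 0.904
```

```bash
python3 - <<'E'
import numpy as np
w=dict(np.load('way.npz')); w['X'][1:3,2]+=30; np.savez('way.npz',**w)
E
python3 nxt.py - 1
python3 - <<'E'
from go import *
s=st(); w=np.load('way.npz'); path(s,list(zip(w['X'],w['R']))[1:])
E
```

```text
t 17.35 q [-0.7008 -0.0949  2.0776  1.0918  1.3764  2.7824] X [443.9   2.6 394.8] z [ 0.5584  0.6681 -0.4917] x [-0.3202 -0.3733 -0.8707] F [-0.3 -0.5  0.5] g 0.904
1 t [-0.166, 0.056, 0.142] w [-0.262, 0.198, -0.296] |mm| 56 deg 40
t 17.35 q [-0.7008 -0.0949  2.0776  1.0918  1.3764  2.7824] X [443.9   2.6 394.8] z [ 0.5584  0.6681 -0.4917] x [-0.3202 -0.3733 -0.8707] F [-0.3 -0.5  0.5] g 0.904
wp ok 6 [-0.391   0.0494  1.7097  0.697   1.5518  2.7283]
wp ok 6 [-0.0809  0.2226  1.3843  0.3069  1.6857  2.6064]
wp ok 5 [ 0.2293  0.3959  1.1216 -0.0887  1.7465  2.4896]
```

>>> carry_out(
  translation=[
    [-0.166,0.056,0.142],
    [-0.166,0.056,0.142],
    [-0.166,0.056,0.142],
    [-0.166,0.056,0.142],
    [-0.166,0.056,0.142],
    [-0.166,0.056,0.142],
  ],
  twist=[
    [-0.262,0.198,-0.296],
    [-0.262,0.198,-0.296],
    [-0.262,0.198,-0.296],
    [-0.262,0.198,-0.296],
    [-0.262,0.198,-0.296],
    [-0.262,0.198,-0.296],
  ],
  gripper=[-0.2,-0.2,-0.2,-0.2,-0.2,-0.2],
)

```text
clock: 17.95
ee_pos: [467.6, 51.7, 412.2]
eef_rot: [0.285, -0.646, 0.679, 0.201]
wrist_force: [-0.3, 0.0, -0.0]
gripper_width: 0.441
```

```bash
python3 nxt.py - 2
```

```text
t 17.95 q [-0.3874  0.053   1.7086  0.6967  1.5495  2.7271] X [467.6  51.7 412.2] z [ 0.1271  0.641  -0.7569] x [-0.0033 -0.7628 -0.6466] F [-0.3  0.  -0. ] g 0.441
2 t [-0.123, -0.162, 0.106] w [-0.21, 0.206, -0.282] |mm| 57 deg 37
```

>>> carry_out(
  translation=[
    [-0.123,-0.162,0.106],
    [-0.123,-0.162,0.106],
    [-0.123,-0.162,0.106],
    [-0.123,-0.162,0.106],
    [-0.123,-0.162,0.106],
    [-0.123,-0.162,0.106],
  ],
  twist=[
    [-0.21,0.206,-0.282],
    [-0.21,0.206,-0.282],
    [-0.21,0.206,-0.282],
    [-0.21,0.206,-0.282],
    [-0.21,0.206,-0.282],
    [-0.21,0.206,-0.282],
  ],
  gripper=[-0.2,-0.2,-0.2,-0.2,-0.2,-0.2],
)

```text
clock: 18.55
ee_pos: [510.2, 88.4, 415.5]
eef_rot: [-0.102, 0.838, -0.519, -0.137]
wrist_force: [0.5, 0.4, 0.3]
gripper_width: 0.398
```

```bash
python3 nxt.py - 3
```

```text
t 18.55 q [-0.0831  0.2203  1.3888  0.3093  1.6836  2.6082] X [510.2  88.4 415.5] z [-0.1232  0.3137 -0.9415] x [ 0.4244 -0.8409 -0.3357] F [0.5 0.4 0.3] g 0.398
3 t [-0.125, -0.345, 0.051] w [-0.158, 0.228, -0.242] |mm| 92 deg 33
```

>>> carry_out(
  translation=[
    [-0.125,-0.345,0.051],
    [-0.125,-0.345,0.051],
    [-0.125,-0.345,0.051],
    [-0.125,-0.345,0.051],
    [-0.125,-0.345,0.051],
    [-0.125,-0.345,0.051],
    [-0.125,-0.345,0.051],
  ],
  twist=[
    [-0.158,0.228,-0.242],
    [-0.158,0.228,-0.242],
    [-0.158,0.228,-0.242],
    [-0.158,0.228,-0.242],
    [-0.158,0.228,-0.242],
    [-0.158,0.228,-0.242],
    [-0.158,0.228,-0.242],
  ],
  gripper=[-0.2,-0.2,-0.2,-0.2,-0.2,-0.2,-0.2],
)

```text
clock: 19.25
ee_pos: [572.8, 154.6, 417.1]
eef_rot: [0.07, 0.936, -0.343, -0.028]
wrist_force: [0.3, -1.1, -0.8]
gripper_width: 0.398
```

```bash
python3 nxt.py w11 3
python3 - <<'E'
from hood import *
s=st(); show(s,Xl-30*Rl[:,2],Rl,'30');show(s,Xl,Rl,'0')
p=pickle.load(open('pics/w11.pkl','rb'))[1]; print(proj(p,[Xl-15*Rl[:,2]],s))
E
```

```text
t 19.25 q [ 0.2259  0.3947  1.1221 -0.0883  1.7469  2.4896] X [572.8 154.6 417.1] z [-0.0995 -0.112  -0.9887] x [ 0.7627 -0.6468 -0.0035] F [ 0.3 -1.1 -0.8] g 0.398
3 t [-0.005, -0.006, 0.001] w [-0.0, 0.0, -0.002] |mm| 2 deg 0
t 19.3 q [ 0.2261  0.3949  1.1218 -0.089   1.747   2.4893] X [572.9 154.6 417.1] z [-0.0993 -0.1126 -0.9887] x [ 0.763  -0.6464 -0.003 ] F [ 0.2 -0.8  0.2] g 0.401
30 t [-0.006, -0.006, 0.242] w [-0.0, 0.0, -0.002] |mm| 60 deg 0
0 t [-0.006, -0.006, 0.362] w [-0.0, 0.0, -0.002] |mm| 90 deg 0
[[275.4083 221.2397]]
```

View pics/w11.png

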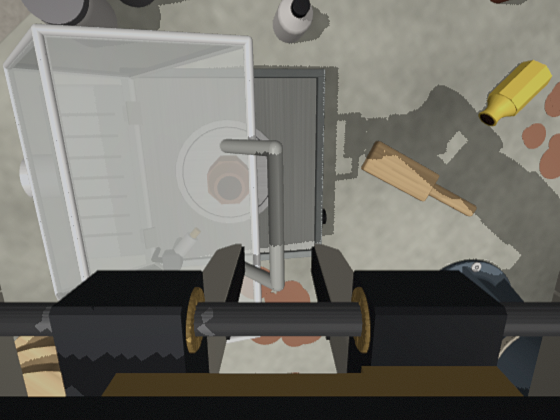

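>>> carry_out(
  translation=[
    [-0.006,-0.006,0.1],
    [-0.006,-0.006,0.2],
    [-0.006,-0.006,0.3],
    [-0.006,-0.006,0.362],
    [-0.006,-0.006,0.362],
    [-0.006,-0.006,0.362],
    [-0.006,-0.006,0.362],
    [-0.006,-0.006,0.362],
  ],
  twist=[
    [0,0,-0.002],
    [0,0,-0.002],
    [0,0,-0.002],
    [0,0,-0.002],
    [0,0,-0.002],
    [0,0,-0.002],
    [0,0,-0.002],
    [0,0,-0.002],
  ],
  gripper=[-0.2,-0.2,-0.2,-0.2,-1,-1,-1,-1],
  squeeze=30,
)

```text
clock: 20.1
ee_pos: [563.8, 146.8, 328.8]
eef_rot: [0.071, 0.937, -0.34, -0.026]
wrist_force: [1.6, 0.1, 2.5]
gripper_width: 0.119
```

```bash
cat > low.py <<'E'
import sys
from hood import *
s=st()
D=np.array([590.1,176.8,90])+125*xb
th0=float(sys.argv[1])
X0=np.array(s['ee_pos']);R0=q(s['eef_rot']).as_matrix()
bar=X0-15*R0[:,2]; v=bar-D; ang=np.arctan2(v[2],-v@xb)-np.arctan2(21.2,300); print('bar',bar,'ang',ang,np.hypot(v[2],v@xb))
W=[]
for th in map(float,sys.argv[2:]):
    Rm=R.from_rotvec(yl*(th-th0)).as_matrix(); X=D+Rm@(X0-D); W.append((X,Rm@R0)); show(s,X,Rm@R0,round(th,2))
path(s,W)
E
python3 low.py .93 .85 .75 .65 .55 .45 .35 .2 0.05 0
```

```text
t 20.1 q [ 0.2186  0.3978  1.3211 -0.0919  1.5445  2.4938] X [563.8 146.8 328.8] z [-0.0981 -0.1158 -0.9884] x [ 0.7672 -0.6414 -0.001 ] F [1.6 0.1 2.5] g 0.119
bar [565.2695 148.5539 343.5845] ang 0.9300825738122231 301.2364318418957
0.85 t [-0.0, 0.065, 0.066] w [0.051, 0.0, -0.0] |mm| 23 deg 5
0.75 t [-0.0, 0.138, 0.156] w [0.115, 0.0, -0.0] |mm| 52 deg 10
0.65 t [-0.0, 0.202, 0.253] w [0.178, 0.0, -0.0] |mm| 81 deg 16
0.55 t [-0.0, 0.256, 0.356] w [0.242, 0.0, -0.0] |mm| 110 deg 22
0.45 t [-0.0, 0.3, 0.463] w [0.306, 0.001, -0.0] |mm| 138 deg 28
0.35 t [-0.0, 0.332, 0.575] w [0.369, 0.001, -0.0] |mm| 166 deg 33
0.2 t [-0.0, 0.36, 0.746] w [0.465, 0.001, -0.0] |mm| 207 deg 42
0.05 t [-0.0, 0.361, 0.92] w [0.56, 0.001, -0.0] |mm| 247 deg 50
0.0 t [-0.0, 0.356, 0.978] w [0.592, 0.001, -0.0] |mm| 260 deg 53
wp ok 2 [ 0.1763  0.337   1.4339 -0.0463  1.4268  2.4512]
wp ok 2 [0.1181 0.2724 1.5664 0.0203 1.2832 2.3796]
wp ok 2 [0.0545 0.2219 1.69   0.1028 1.1447 2.2829]
wp ok 2 [-0.014   0.1878  1.805   0.2081  1.0138  2.1546]
wp ok 2 [-0.086   0.1728  1.9109  0.3448  0.8954  1.9859]
wp ok 2 [-0.1598  0.1801  2.0066  0.5217  0.7971  1.7676]
wp ok 2 [-0.2681  0.2402  2.1273  0.8649  0.711   1.3428]
wp ok 2 [-0.3651  0.3643  2.2129  1.2396  0.7274  0.8629]
wp ok 2 [-0.3933  0.4194  2.2319  1.35    0.7562  0.7127]
```

>>> carry_out(
  translation=[
    [0,0.025,0.025],
    [0,0.065,0.066],
    [0,0.103,0.11],
    [0,0.138,0.156],
    [0,0.171,0.204],
    [0,0.202,0.253],
    [0,0.23,0.304],
    [0,0.256,0.356],
  ],
  twist=[
    [0.019,0,0],
    [0.051,0,0],
    [0.083,0,0],
    [0.115,0,0],
    [0.147,0,0],
    [0.178,0,0],
    [0.21,0,0],
    [0.242,0,0],
  ],
  gripper=[-1,-1,-1,-1,-1,-1,-1,-1],
)

```text
clock: 20.9
ee_pos: [515.1, 87.1, 251.2]
eef_rot: [-0.108, 0.934, -0.339, 0.041]
wrist_force: [-3.7, -7.7, 10.4]
gripper_width: 0.115
```

```bash
python3 low.py .55 .5 .45 .4 .35 .3 .25 .2 .15 .1
```

```text
t 20.9 q [-0.0162  0.1864  1.8056  0.2094  1.011   2.151 ] X [515.1  87.1 251.2] z [ 0.1486  0.1737 -0.9735] x [ 0.7675 -0.641   0.0027] F [-3.7 -7.7 10.4] g 0.115
bar [512.895   84.4464 265.8044] ang 0.5511497098305991 301.8531182821362
0.5 t [-0.0, 0.041, 0.041] w [0.032, 0.0, 0.0] |mm| 15 deg 3
0.45 t [-0.0, 0.081, 0.084] w [0.064, 0.0, 0.0] |mm| 29 deg 6
0.4 t [-0.001, 0.118, 0.128] w [0.095, 0.0, 0.0] |mm| 44 deg 9
0.35 t [-0.001, 0.153, 0.175] w [0.127, 0.0, 0.0] |mm| 58 deg 11
0.3 t [-0.001, 0.185, 0.223] w [0.159, 0.0, 0.0] |mm| 72 deg 14
0.25 t [-0.001, 0.215, 0.273] w [0.191, 0.001, 0.0] |mm| 87 deg 17
0.2 t [-0.001, 0.243, 0.324] w [0.223, 0.001, 0.0] |mm| 101 deg 20
0.15 t [-0.002, 0.268, 0.377] w [0.255, 0.001, 0.001] |mm| 116 deg 23
0.1 t [-0.002, 0.29, 0.43] w [0.286, 0.001, 0.001] |mm| 130 deg 26
wp ok 2 [-0.052   0.1763  1.8598  0.2737  0.95    2.0719]
wp ok 2 [-0.0885  0.1715  1.9116  0.347   0.893   1.9814]
wp ok 2 [-0.1254  0.1722  1.9608  0.4306  0.8409  1.8783]
wp ok 2 [-0.1625  0.179   2.0073  0.525   0.7952  1.7619]
wp ok 2 [-0.1993  0.1923  2.0509  0.6306  0.7572  1.6318]
wp ok 2 [-0.2357  0.2124  2.0912  0.7463  0.7284  1.489 ]
wp ok 2 [-0.2711  0.2396  2.1279  0.8698  0.7105  1.3356]
wp ok 2 [-0.3052  0.274   2.1608  0.9973  0.7043  1.1756]
wp ok 2 [-0.3378  0.3157  2.1894  1.1238  0.7104  1.0139]
```

Tracking the arc well, with small forces. Continuing.

>>> carry_out(
  translation=[
    [0,0.02,0.02],
    [0,0.061,0.062],
    [0,0.1,0.106],
    [0,0.136,0.151],
    [-0.001,0.169,0.199],
    [-0.001,0.2,0.248],
    [-0.001,0.23,0.3],
    [-0.001,0.243,0.324],
  ],
  twist=[
    [0.016,0,0],
    [0.048,0,0],
    [0.08,0,0],
    [0.111,0,0],
    [0.143,0,0],
    [0.175,0,0],
    [0.207,0.001,0],
    [0.223,0.001,0],
  ],
  gripper=[-1,-1,-1,-1,-1,-1,-1,-1],
)

```text
clock: 21.7
ee_pos: [488.9, 54.9, 156.6]
eef_rot: [-0.267, 0.901, -0.328, 0.1]
wrist_force: [-6.2, -15.3, 6.7]
gripper_width: 0.119
```

```bash
python3 low.py .2 .17 .13 .1 .07 .04 .02 0 -.01 -.02
```

```text
t 21.7 q [-0.2721  0.2424  2.13    0.8725  0.7051  1.3321] X [488.9  54.9 156.6] z [ 0.3553  0.4162 -0.837 ] x [ 0.765  -0.644   0.0044] F [ -6.2 -15.3   6.7] g 0.119
bar [483.5665  48.6463 169.1525] ang 0.1944626780746593 302.1998312631763
0.17 t [-0.0, 0.025, 0.024] w [0.019, 0.0, 0.0] |mm| 9 deg 2
0.13 t [-0.0, 0.057, 0.058] w [0.045, 0.0, 0.0] |mm| 20 deg 4
0.1 t [-0.0, 0.08, 0.084] w [0.064, 0.0, 0.0] |mm| 29 deg 6
0.07 t [-0.001, 0.103, 0.111] w [0.083, 0.0, 0.0] |mm| 38 deg 7
0.04 t [-0.001, 0.124, 0.139] w [0.102, 0.0, 0.0] |mm| 47 deg 9
0.02 t [-0.001, 0.138, 0.157] w [0.115, 0.0, 0.001] |mm| 52 deg 10
0.0 t [-0.001, 0.152, 0.176] w [0.127, 0.0, 0.001] |mm| 58 deg 11
-0.01 t [-0.001, 0.158, 0.186] w [0.134, 0.0, 0.001] |mm| 61 deg 12
-0.02 t [-0.001, 0.165, 0.196] w [0.14, 0.0, 0.001] |mm| 64 deg 13
wp ok 2 [-0.2928  0.2623  2.1501  0.9494  0.7002  1.236 ]
wp ok 2 [-0.3193  0.2931  2.1744  1.0525  0.7004  1.1058]
wp ok 2 [-0.3385  0.3192  2.1909  1.1286  0.7058  1.0084]
wp ok 2 [-0.357   0.3478  2.2057  1.2024  0.7156  0.9124]
wp ok 2 [-0.3747  0.3789  2.2187  1.2729  0.7295  0.8188]
wp ok 2 [-0.386   0.4009  2.2263  1.3176  0.7411  0.7583]
wp ok 2 [-0.3969  0.4239  2.2332  1.3603  0.7542  0.6996]
wp ok 2 [-0.4022  0.4358  2.2363  1.3808  0.7613  0.6709]
wp ok 2 [-0.4074  0.4478  2.2392  1.4007  0.7689  0.6427]
```

>>> carry_out(
  translation=[
    [0,0.02,0.02],
    [0,0.05,0.05],
    [0,0.08,0.084],
    [-0.001,0.103,0.111],
    [-0.001,0.124,0.139],
    [-0.001,0.138,0.157],
    [-0.001,0.152,0.176],
    [-0.001,0.152,0.176],
  ],
  twist=[
    [0.016,0,0],
    [0.039,0,0],
    [0.064,0,0],
    [0.083,0,0],
    [0.102,0,0],
    [0.115,0,0],
    [0.127,0,0.001],
    [0.127,0,0.001],
  ],
  gripper=[-1,-1,-1,-1,-1,-1,-1,-1],
)

```text
clock: 22.5
ee_pos: [483.9, 49.3, 98.3]
eef_rot: [-0.355, 0.869, -0.318, 0.131]
wrist_force: [-0.4, -12.4, -7.4]
gripper_width: 0.122
```

```bash
python3 low.py 0 -.01 -.02
```

```text
t 22.5 q [-0.3952  0.4245  2.2323  1.357   0.7518  0.7061] X [483.9  49.3  98.3] z [ 0.4528  0.5343 -0.7138] x [ 0.7638 -0.6455  0.0013] F [ -0.4 -12.4  -7.4] g 0.122
bar [477.0998  41.2501 109.0244] ang -0.007527942420871153 302.0720947340812
-0.01 t [-0.0, 0.008, 0.008] w [0.006, -0.0, 0.0] |mm| 3 deg 1
-0.02 t [-0.0, 0.017, 0.016] w [0.013, -0.0, 0.0] |mm| 6 deg 1
wp ok 2 [-0.4005  0.4362  2.2354  1.3775  0.7589  0.6775]
wp ok 2 [-0.4057  0.4482  2.2383  1.3975  0.7664  0.6492]
```

>>> carry_out(
  translation=[
    [0,0.004,0.004],
    [0,0.008,0.008],
    [0,0.008,0.008],
    [0,0.008,0.008],
  ],
  twist=[
    [0.003,0,0],
    [0.006,0,0],
    [0.006,0,0],
    [0.006,0,0],
  ],
  gripper=[-1,-1,-1,-1],
)

```text
clock: 22.9
ee_pos: [484.5, 49.9, 97.5]
eef_rot: [-0.36, 0.868, -0.316, 0.133]
wrist_force: [-9.9, -14.3, 15.8]
gripper_width: 0.12
```

```bash
python3 low.py -.01 -.02 -.03
```

```text
t 22.9 q [-0.3992  0.4324  2.2344  1.3757  0.7612  0.6806] X [484.5  49.9  97.5] z [ 0.4584  0.5411 -0.7051] x [ 0.7648 -0.6442  0.0029] F [ -9.9 -14.3  15.8] g 0.12
bar [477.6225  41.8112 108.0431] ang -0.010618906595325106 301.24740376791203
-0.02 t [-0.0, 0.008, 0.008] w [0.006, 0.0, 0.0] |mm| 3 deg 1
-0.03 t [-0.0, 0.017, 0.016] w [0.013, 0.0, 0.0] |mm| 6 deg 1
wp ok 2 [-0.4045  0.4443  2.2374  1.3956  0.7686  0.6524]
wp ok 2 [-0.4096  0.4565  2.2402  1.415   0.7764  0.6247]
```

>>> carry_out(
  translation=[
    [0,0,0],
    [0,0,0],
    [0,0,0],
    [0,0,0],
  ],
  twist=[
    [0,0,0],
    [0,0,0],
    [0,0,0],
    [0,0,0],
  ],
  gripper=[-0.3,-0.3,-0.3,-0.3],
)

```text
clock: 23.3
ee_pos: [482.8, 51.7, 96.1]
eef_rot: [-0.361, 0.868, -0.316, 0.13]
wrist_force: [0.2, 0.4, 0.9]
gripper_width: 0.342
```

>>> carry_out(
  translation=[
    [0,0,-0.05],
    [0,0,-0.15],
    [0,0,-0.3],
    [0,0,-0.45],
    [0,0,-0.45],
  ],
  twist=[
    [0,0,0],
    [0,0,0],
    [0,0,0],
    [0,0,0],
    [0,0,0],
  ],
  gripper=[-0.3,-0.3,-0.3,-0.3,-0.3],
)

```text
clock: 23.8
ee_pos: [431.8, -11.5, 177.7]
eef_rot: [-0.36, 0.868, -0.316, 0.133]
wrist_force: [1.7, -0.3, -0.4]
gripper_width: 0.347
```

Run:
```python
from place import *
from cell import eyes
s=st()
np.set_printoptions(precision=1,suppress=True)
for n in ('side','scene','wrist'):
    p=eyes.snapshot(n); cv2.imwrite(f'pics/{n}12.png',p['image'][:,:,::-1]); pickle.dump((s,p),open(f'pics/{n}12.pkl','wb'))
# compare hood position with the start via image difference (scene/side)
for n in('scene','side'):
    a=pickle.load(open(f'pics/{n}0.pkl','rb'))['image']; b2=pickle.load(open(f'pics/{n}12.pkl','rb'))[1]['image']
    cv2.imwrite(f'pics/cmp_{n}.png',cv2.resize(np.hstack([x[(130 if n=='side' else 150):(130 if n=='side' else 150)+140,250:450] for x in(a,b2)]),None,fx=2,fy=2)[:,:,::-1])
```

```text
t 23.8 q [-0.6229  0.1942  2.2561  1.0485  0.9526  0.8905] X [431.8 -11.5 177.7] z [ 0.4578  0.5408 -0.7057] x [ 0.7651 -0.644   0.0028] F [ 1.7 -0.3 -0.4] g 0.347
```

View pics/cmp_scene.png

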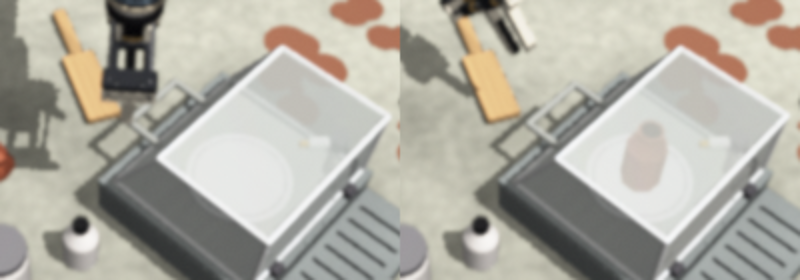

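View pics/wrist12.png

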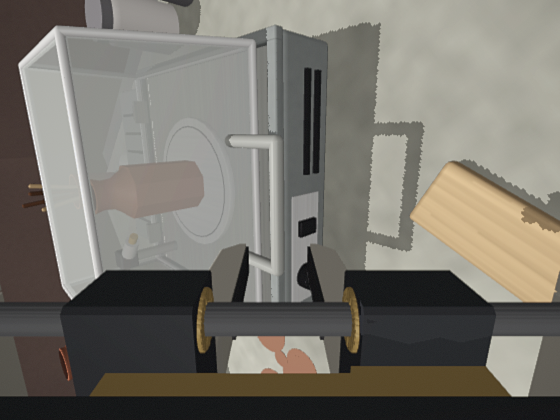

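View pics/side12.png

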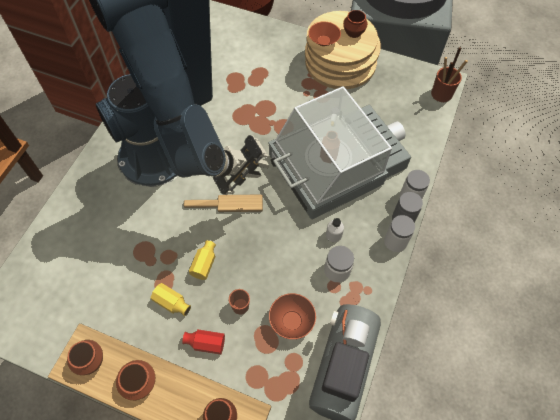

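Run:
```python
from place import *
def g(x): return cv2.cvtColor(x,cv2.COLOR_RGB2GRAY).astype(np.float32)
def ecc(a,b):
    M=np.eye(2,3,dtype=np.float32)
    cc,M=cv2.findTransformECC(a,b,M,cv2.MOTION_TRANSLATION,(3,200,1e-5),None,3); return round(float(cc),3),M[:,2]
D=np.array([588.8,174.4,90]); xb=np.array([np.cos(np.radians(50)),np.sin(np.radians(50)),0]); yl=np.cross(up,xb); Hg=D+125*xb
for n in('scene','side'):
    p=pickle.load(open(f'pics/{n}0.pkl','rb')); a=g(p['image']); b2=g(pickle.load(open(f'pics/{n}12.pkl','rb'))[1]['image'])
    # left and right top-front corners seen; predicted shift for .03rad
    for nm,X in (('handleR',Hg-300*xb+20*up+ -45*yl),('handleL',Hg-300*xb+20*up+45*yl),('frontR',np.array([660,46.4,222])),('frontL',np.array([566,123,222]))):
        Y=Hg+R.from_rotvec(yl*.03).as_matrix()@(X-Hg); u,v=proj(p,[X,Y]); d=v-u; c0=np.round(u).astype(int); r=9
        A,B=(x[c0[1]-r:c0[1]+r+1,c0[0]-r:c0[0]+r+1] for x in(a,b2))
        try: print(n,nm,u,'0.03rad would shift',d,'measured',ecc(A,B))
        except Exception as e: print(n,nm,'ecc failed')
# other objects moved?
for n in('scene','side'):
    a=g(pickle.load(open(f'pics/{n}0.pkl','rb'))['image']); b2=g(pickle.load(open(f'pics/{n}12.pkl','rb'))[1]['image'])
    C=dict(scene=dict(beaker=(191,213),jar=(249,281),bowl=(186,256),flask=(289,271),paddle=(297,192)),side=dict(beaker=(240,300),jar=(340,263),bowl=(291,316),flask=(335,228),paddle=(243,203)))[n]
    for k,(x,y) in C.items():
        try: print(n,k,ecc(a[y-12:y+13,x-12:x+13],b2[y-12:y+13,x-12:x+13]))
        except Exception: print(n,k,'fail')
```

```text
scene handleR [315.66 209.23] 0.03rad would shift [ 0.32 -1.66] measured (0.459, array([-0.81,  2.24], dtype=float32))
scene handleL ecc failed
scene frontR [328.3 228.5] 0.03rad would shift [ 1.28 -0.26] measured (0.99, array([-0.76,  0.23], dtype=float32))
scene frontL [356.71 202.95] 0.03rad would shift [ 1.37 -0.39] measured (0.96, array([-0.98,  0.28], dtype=float32))
side handleR [288.85 182.77] 0.03rad would shift [ 0.27 -1.56] measured (0.967, array([-0.09,  1.05], dtype=float32))
side handleL [275.69 162.  ] 0.03rad would shift [ 0.21 -1.61] measured (0.394, array([-0.19, -0.04], dtype=float32))
side frontR [340.32 170.13] 0.03rad would shift [ 1.35 -1.48] measured (0.989, array([-1.02,  0.95], dtype=float32))
side frontL [319.48 141.1 ] 0.03rad would shift [ 1.26 -1.51] measured (0.799, array([-6.07, -6.08], dtype=float32))
scene beaker (1.0, array([ 0.  , -0.01], dtype=float32))
scene jar (1.0, array([ 0.  , -0.01], dtype=float32))
scene bowl (1.0, array([0.  , 0.01], dtype=float32))
scene flask (1.0, array([-0.,  0.], dtype=float32))
scene paddle fail
side beaker (1.0, array([-0.01,  0.03], dtype=float32))
side jar (1.0, array([ 0.01, -0.01], dtype=float32))
side bowl (0.999, array([-0.02, -0.07], dtype=float32))
side flask (1.0, array([ 0.01, -0.  ], dtype=float32))
side paddle fail
```

Run:
```python
from cell import bot
print(bot.sense()['clock'],bot.hand_in())
```

```text
the job is handed in; nothing more can be done
23.95 None
```

I lifted the hood to about 0.93 rad and stood the clay vase upright in the middle of the turntable. I then lowered the hood fully shut along its arc at roughly 0.5 rad/s and handed in at 23.95 s with the arm clear of everything. No verdict was reported.

**Last checks:**
- **Vase:** it touched down at under 10 N and let go with no force left on the gripper. Silhouette fits put it within about 4 mm of the turntable's centre. The wrist-camera fit gave a tilt near 0.02 rad. The coarser side-camera fit gave about 0.07 rad, still below the 0.1 limit, but the two disagree. Its position was not re-measured after the hood closed; the pictures show it upright and central.
- **Hood:** the wrist force turned upward, about 16 N on the z axis, as the hood came onto its stop. The cameras show it about 0.02 rad lower than at the start, so it seems to have begun slightly open.
- **Other items:** the beaker, glaze jar, bowl and flask had not moved (under 0.1 pixel in both cameras). The numeric check on the paddle failed to match, though it looks unmoved in the pictures.
- **Unreliable matches:** three of the eight hood-edge comparisons failed or matched badly. I ignored those, and also a fourth low-confidence one, though its direction agreed.

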